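# Close the electronics housings with covers from the stack

### The job

Put an orange cover on every open white housing on the bench: each time slide the top cover sideways off the stack onto the dispenser's landing shelf without shifting the covers beneath it, then lift it from the shelf, set it level on a housing's rim between the guide pins and press it down until both end clips have snapped over it. Leave the covers that are not needed where they lie in the stack, and do not push the other things on the bench about.

Things in the scene. Friction and masses are not known exactly. Their poses are not given: they have to be found in the camera images.
- cover1_c (a point): centre (half-way up) of orange flat cover no. 1 counted from the top of the stack: a rigid plate 64 mm (its x) x 100 mm (its y) x 8 mm (its z), 80 g, the same on both faces, so any half turn fits
- cover2_c (a point): centre (half-way up) of orange flat cover no. 2 counted from the top of the stack: a rigid plate 64 mm (its x) x 100 mm (its y) x 8 mm (its z), 80 g, the same on both faces, so any half turn fits
- cover3_c (a point): centre (half-way up) of orange flat cover no. 3 counted from the top of the stack: a rigid plate 64 mm (its x) x 100 mm (its y) x 8 mm (its z), 80 g, the same on both faces, so any half turn fits
- cover4_c (a point): centre (half-way up) of orange flat cover no. 4 counted from the top of the stack: a rigid plate 64 mm (its x) x 100 mm (its y) x 8 mm (its z), 80 g, the same on both faces, so any half turn fits
- cover5_c (a point): centre (half-way up) of orange flat cover no. 5 counted from the top of the stack: a rigid plate 64 mm (its x) x 100 mm (its y) x 8 mm (its z), 80 g, the same on both faces, so any half turn fits, the bottom one, a spare that stays in the stack
- dispenser: fixed aluminium cover dispenser, origin on the bench under its middle; its y axis runs from the stack bay (y -115 to -7 mm) to the landing shelf beside it (y -8 to +126 mm). Both ends of the bay are open, its long sides walled: the top cover can only be pushed by its -y end edge towards +y, out onto the shelf. Covers rest on one another by friction alone.
- dispenser_bay (a point): centre of the stack bay's floor, 20 mm above the bench, 62 mm to -y of the dispenser's middle. Five covers lie flat here, long side along y, undersides 32, 24, 16, 8 and 0 mm above this point. Side walls from y = -43 to +43 mm of this point, inner faces at x = +-34 mm, tops 48 mm above it, keep fingers off the long sides
- dispenser_shelf (a point): centre of the landing shelf's flat top, 27 mm above the bench, 62 mm to +y of the dispenser's middle; only 56 mm wide in x, so a cover on it overhangs both sides by 4 mm and can be gripped by its long sides; a lip 5 mm high at y = +64 to +68 mm of this point. The covers drop 25, 17, 9 and 1 mm onto it in turn
- housing1: open white electronics housing, grey base flange 72 (x) x 128 mm (y), loose, 0.5 kg, may be absent; origin at the centre of its underside, z up. Four steel guide pins 7 mm thick with round tops 55.5 mm high at x = +-37.5, y = +-36 mm leave a cover 2 mm play each side. A black sprung clip with a sloping top (56 mm high) at the middle of each short end
- housing1_rim (a point): middle of the housing's opening, level with the rim top, 34 mm above its underside (outside 68 x 101 mm). A cover goes here, long side along y: laid loosely it rests on the two clips, its underside about 14 mm above this point; 8 to 15 N straight down on its middle pushes it down to the rim, its centre then 4 mm above this point, and both clips snap over its ends
- housing2: open white electronics housing, grey base flange 72 (x) x 128 mm (y), loose, 0.5 kg, may be absent; origin at the centre of its underside, z up. Four steel guide pins 7 mm thick with round tops 55.5 mm high at x = +-37.5, y = +-36 mm leave a cover 2 mm play each side. A black sprung clip with a sloping top (56 mm high) at the middle of each short end
- housing2_rim (a point): middle of the housing's opening, level with the rim top, 34 mm above its underside (outside 68 x 101 mm). A cover goes here, long side along y: laid loosely it rests on the two clips, its underside about 14 mm above this point; 8 to 15 N straight down on its middle pushes it down to the rim, its centre then 4 mm above this point, and both clips snap over its ends
- housing3: open white electronics housing, grey base flange 72 (x) x 128 mm (y), loose, 0.5 kg, may be absent; origin at the centre of its underside, z up. Four steel guide pins 7 mm thick with round tops 55.5 mm high at x = +-37.5, y = +-36 mm leave a cover 2 mm play each side. A black sprung clip with a sloping top (56 mm high) at the middle of each short end
- housing3_rim (a point): middle of the housing's opening, level with the rim top, 34 mm above its underside (outside 68 x 101 mm). A cover goes here, long side along y: laid loosely it rests on the two clips, its underside about 14 mm above this point; 8 to 15 N straight down on its middle pushes it down to the rim, its centre then 4 mm above this point, and both clips snap over its ends
- housing4: open white electronics housing, grey base flange 72 (x) x 128 mm (y), loose, 0.5 kg, may be absent; origin at the centre of its underside, z up. Four steel guide pins 7 mm thick with round tops 55.5 mm high at x = +-37.5, y = +-36 mm leave a cover 2 mm play each side. A black sprung clip with a sloping top (56 mm high) at the middle of each short end
- housing4_rim (a point): middle of the housing's opening, level with the rim top, 34 mm above its underside (outside 68 x 101 mm). A cover goes here, long side along y: laid loosely it rests on the two clips, its underside about 14 mm above this point; 8 to 15 N straight down on its middle pushes it down to the rim, its centre then 4 mm above this point, and both clips snap over its ends
- pink_box: bystander: small pink closed box 40 x 55 x 20 mm, left of the work
- amber_bottle: bystander: amber bottle with black cap, 38 mm across, 75 mm tall, right of the work
- white_tub: bystander: white square tub with lid, 66 x 66 x 64 mm, right of the dispenser
There are look-alikes about, which are no part of the job. Leave any pink look-alike of the part that bears cover1_c alone.

How it is judged (in metres and radians):
On the way:
1. the top cover has been slid out of the stack bay and lies on the landing shelf (x of cover1_c in the frame of dispenser between -0.035 and 0.035 m and y of cover1_c in the frame of dispenser between 0.025 and 0.11 m and z of cover1_c in the frame of dispenser between 0.02 and 0.04 m), for 0.2 s.
At the end, for the whole second after the job is handed in: Every housing present stands upright with a cover on it: centre within 5 mm in its x and y, at most 40 mm above its underside, level within 0.05 rad, which is only possible with both clips snapped over it. Spare covers lie within 15 mm of their start (((x of cover1_c in the frame of housing1 between -0.005 and 0.005 m and y of cover1_c in the frame of housing1 between -0.005 and 0.005 m and z of cover1_c in the frame of housing1 between 0.034 and 0.04 m and angle between the z axis of cover1_c and the z axis of housing1, either way round below 0.05 rad) or (x of cover2_c in the frame of housing1 between -0.005 and 0.005 m and y of cover2_c in the frame of housing1 between -0.005 and 0.005 m and z of cover2_c in the frame of housing1 between 0.034 and 0.04 m and angle between the z axis of cover2_c and the z axis of housing1, either way round below 0.05 rad) or (x of cover3_c in the frame of housing1 between -0.005 and 0.005 m and y of cover3_c in the frame of housing1 between -0.005 and 0.005 m and z of cover3_c in the frame of housing1 between 0.034 and 0.04 m and angle between the z axis of cover3_c and the z axis of housing1, either way round below 0.05 rad) or (x of cover4_c in the frame of housing1 between -0.005 and 0.005 m and y of cover4_c in the frame of housing1 between -0.005 and 0.005 m and z of cover4_c in the frame of housing1 between 0.034 and 0.04 m and angle between the z axis of cover4_c and the z axis of housing1, either way round below 0.05 rad)) and angle between each of housing1, housing2, housing3, housing4's own z axis and vertical below 0.08 rad and ((x of cover1_c in the frame of housing2 between -0.005 and 0.005 m and y of cover1_c in the frame of housing2 between -0.005 and 0.005 m and z of cover1_c in the frame of housing2 between 0.034 and 0.04 m and angle between the z axis of cover1_c and the z axis of housing2, either way round below 0.05 rad) or (x of cover2_c in the frame of housing2 between -0.005 and 0.005 m and y of cover2_c in the frame of housing2 between -0.005 and 0.005 m and z of cover2_c in the frame of housing2 between 0.034 and 0.04 m and angle between the z axis of cover2_c and the z axis of housing2, either way round below 0.05 rad) or (x of cover3_c in the frame of housing2 between -0.005 and 0.005 m and y of cover3_c in the frame of housing2 between -0.005 and 0.005 m and z of cover3_c in the frame of housing2 between 0.034 and 0.04 m and angle between the z axis of cover3_c and the z axis of housing2, either way round below 0.05 rad) or (x of cover4_c in the frame of housing2 between -0.005 and 0.005 m and y of cover4_c in the frame of housing2 between -0.005 and 0.005 m and z of cover4_c in the frame of housing2 between 0.034 and 0.04 m and angle between the z axis of cover4_c and the z axis of housing2, either way round below 0.05 rad)) and ((x of cover1_c in the frame of housing3 between -0.005 and 0.005 m and y of cover1_c in the frame of housing3 between -0.005 and 0.005 m and z of cover1_c in the frame of housing3 between 0.034 and 0.04 m and angle between the z axis of cover1_c and the z axis of housing3, either way round below 0.05 rad) or (x of cover2_c in the frame of housing3 between -0.005 and 0.005 m and y of cover2_c in the frame of housing3 between -0.005 and 0.005 m and z of cover2_c in the frame of housing3 between 0.034 and 0.04 m and angle between the z axis of cover2_c and the z axis of housing3, either way round below 0.05 rad) or (x of cover3_c in the frame of housing3 between -0.005 and 0.005 m and y of cover3_c in the frame of housing3 between -0.005 and 0.005 m and z of cover3_c in the frame of housing3 between 0.034 and 0.04 m and angle between the z axis of cover3_c and the z axis of housing3, either way round below 0.05 rad) or (x of cover4_c in the frame of housing3 between -0.005 and 0.005 m and y of cover4_c in the frame of housing3 between -0.005 and 0.005 m and z of cover4_c in the frame of housing3 between 0.034 and 0.04 m and angle between the z axis of cover4_c and the z axis of housing3, either way round below 0.05 rad)) and ((x of cover1_c in the frame of housing4 between -0.005 and 0.005 m and y of cover1_c in the frame of housing4 between -0.005 and 0.005 m and z of cover1_c in the frame of housing4 between 0.034 and 0.04 m and angle between the z axis of cover1_c and the z axis of housing4, either way round below 0.05 rad) or (x of cover2_c in the frame of housing4 between -0.005 and 0.005 m and y of cover2_c in the frame of housing4 between -0.005 and 0.005 m and z of cover2_c in the frame of housing4 between 0.034 and 0.04 m and angle between the z axis of cover2_c and the z axis of housing4, either way round below 0.05 rad) or (x of cover3_c in the frame of housing4 between -0.005 and 0.005 m and y of cover3_c in the frame of housing4 between -0.005 and 0.005 m and z of cover3_c in the frame of housing4 between 0.034 and 0.04 m and angle between the z axis of cover3_c and the z axis of housing4, either way round below 0.05 rad) or (x of cover4_c in the frame of housing4 between -0.005 and 0.005 m and y of cover4_c in the frame of housing4 between -0.005 and 0.005 m and z of cover4_c in the frame of housing4 between 0.034 and 0.04 m and angle between the z axis of cover4_c and the z axis of housing4, either way round below 0.05 rad)) and (distance of cover1_c from where it was at the start of the episode below 0.015 m or (x of cover1_c in the frame of housing1 between -0.005 and 0.005 m and y of cover1_c in the frame of housing1 between -0.005 and 0.005 m and z of cover1_c in the frame of housing1 between 0.034 and 0.04 m and angle between the z axis of cover1_c and the z axis of housing1, either way round below 0.05 rad) or (x of cover1_c in the frame of housing2 between -0.005 and 0.005 m and y of cover1_c in the frame of housing2 between -0.005 and 0.005 m and z of cover1_c in the frame of housing2 between 0.034 and 0.04 m and angle between the z axis of cover1_c and the z axis of housing2, either way round below 0.05 rad) or (x of cover1_c in the frame of housing3 between -0.005 and 0.005 m and y of cover1_c in the frame of housing3 between -0.005 and 0.005 m and z of cover1_c in the frame of housing3 between 0.034 and 0.04 m and angle between the z axis of cover1_c and the z axis of housing3, either way round below 0.05 rad) or (x of cover1_c in the frame of housing4 between -0.005 and 0.005 m and y of cover1_c in the frame of housing4 between -0.005 and 0.005 m and z of cover1_c in the frame of housing4 between 0.034 and 0.04 m and angle between the z axis of cover1_c and the z axis of housing4, either way round below 0.05 rad)) and (distance of cover2_c from where it was at the start of the episode below 0.015 m or (x of cover2_c in the frame of housing1 between -0.005 and 0.005 m and y of cover2_c in the frame of housing1 between -0.005 and 0.005 m and z of cover2_c in the frame of housing1 between 0.034 and 0.04 m and angle between the z axis of cover2_c and the z axis of housing1, either way round below 0.05 rad) or (x of cover2_c in the frame of housing2 between -0.005 and 0.005 m and y of cover2_c in the frame of housing2 between -0.005 and 0.005 m and z of cover2_c in the frame of housing2 between 0.034 and 0.04 m and angle between the z axis of cover2_c and the z axis of housing2, either way round below 0.05 rad) or (x of cover2_c in the frame of housing3 between -0.005 and 0.005 m and y of cover2_c in the frame of housing3 between -0.005 and 0.005 m and z of cover2_c in the frame of housing3 between 0.034 and 0.04 m and angle between the z axis of cover2_c and the z axis of housing3, either way round below 0.05 rad) or (x of cover2_c in the frame of housing4 between -0.005 and 0.005 m and y of cover2_c in the frame of housing4 between -0.005 and 0.005 m and z of cover2_c in the frame of housing4 between 0.034 and 0.04 m and angle between the z axis of cover2_c and the z axis of housing4, either way round below 0.05 rad)) and (distance of cover3_c from where it was at the start of the episode below 0.015 m or (x of cover3_c in the frame of housing1 between -0.005 and 0.005 m and y of cover3_c in the frame of housing1 between -0.005 and 0.005 m and z of cover3_c in the frame of housing1 between 0.034 and 0.04 m and angle between the z axis of cover3_c and the z axis of housing1, either way round below 0.05 rad) or (x of cover3_c in the frame of housing2 between -0.005 and 0.005 m and y of cover3_c in the frame of housing2 between -0.005 and 0.005 m and z of cover3_c in the frame of housing2 between 0.034 and 0.04 m and angle between the z axis of cover3_c and the z axis of housing2, either way round below 0.05 rad) or (x of cover3_c in the frame of housing3 between -0.005 and 0.005 m and y of cover3_c in the frame of housing3 between -0.005 and 0.005 m and z of cover3_c in the frame of housing3 between 0.034 and 0.04 m and angle between the z axis of cover3_c and the z axis of housing3, either way round below 0.05 rad) or (x of cover3_c in the frame of housing4 between -0.005 and 0.005 m and y of cover3_c in the frame of housing4 between -0.005 and 0.005 m and z of cover3_c in the frame of housing4 between 0.034 and 0.04 m and angle between the z axis of cover3_c and the z axis of housing4, either way round below 0.05 rad)) and (distance of cover4_c from where it was at the start of the episode below 0.015 m or (x of cover4_c in the frame of housing1 between -0.005 and 0.005 m and y of cover4_c in the frame of housing1 between -0.005 and 0.005 m and z of cover4_c in the frame of housing1 between 0.034 and 0.04 m and angle between the z axis of cover4_c and the z axis of housing1, either way round below 0.05 rad) or (x of cover4_c in the frame of housing2 between -0.005 and 0.005 m and y of cover4_c in the frame of housing2 between -0.005 and 0.005 m and z of cover4_c in the frame of housing2 between 0.034 and 0.04 m and angle between the z axis of cover4_c and the z axis of housing2, either way round below 0.05 rad) or (x of cover4_c in the frame of housing3 between -0.005 and 0.005 m and y of cover4_c in the frame of housing3 between -0.005 and 0.005 m and z of cover4_c in the frame of housing3 between 0.034 and 0.04 m and angle between the z axis of cover4_c and the z axis of housing3, either way round below 0.05 rad) or (x of cover4_c in the frame of housing4 between -0.005 and 0.005 m and y of cover4_c in the frame of housing4 between -0.005 and 0.005 m and z of cover4_c in the frame of housing4 between 0.034 and 0.04 m and angle between the z axis of cover4_c and the z axis of housing4, either way round below 0.05 rad)) and distance of cover5_c from where it was at the start of the episode below 0.015 m); the robot touches nothing.
It fails at once if cover 2 is shifted over 15 mm while cover 1 above it is still in the stack bay (distance of cover2_c from where it was at the start of the episode above 0.015 m and (x of cover1_c in the frame of dispenser between -0.05 and 0.05 m and y of cover1_c in the frame of dispenser between -0.15 and 0 m)).
It fails at once if cover 3 is shifted over 15 mm while cover 2 above it is still in the stack bay (distance of cover3_c from where it was at the start of the episode above 0.015 m and (x of cover2_c in the frame of dispenser between -0.05 and 0.05 m and y of cover2_c in the frame of dispenser between -0.15 and 0 m)).
It fails at once if cover 4 is shifted over 15 mm while cover 3 above it is still in the stack bay (distance of cover4_c from where it was at the start of the episode above 0.015 m and (x of cover3_c in the frame of dispenser between -0.05 and 0.05 m and y of cover3_c in the frame of dispenser between -0.15 and 0 m)).
It fails at once if the bottom cover is shifted over 15 mm (distance of cover5_c from where it was at the start of the episode above 0.015 m).
It fails at once if another thing on the bench is pushed over 40 mm aside (distance of any of pink_box, amber_bottle, white_tub from where it was at the start of the episode above 0.04 m).
Of housing1, housing2, housing3, housing4 only 3 to 4 are there at a start; the rules pass over those that are not, and their reading is None.
At some moment in a run one of housing1, housing2, housing3, housing4 may be knocked a few centimetres aside while the robot is not near it.
Once in a run the grip may slacken for a moment while it holds something.
It also fails if it takes over 210 s, if anything falls off the work surface, if the arm or the gripper's body presses on something with over 40 N, if the wrist force passes 120 N, or if a joint passes its speed limit or range.

### The arm

A 6-joint arm with a two-finger parallel gripper is mounted at the origin on a cart in front of the work surface, level with it; the furniture and walls round the work are solid. World frame = base frame: x ahead of the robot, y to its left, z up, the work surface at z = 0. Lengths are in mm, angles in degrees, forces in N, time in s.
With the tool pointing down it reaches from about 375 to 900 mm from the base axis. Payload 3.1 kg.
Tool frame: the origin (TCP) lies on the mounting face of the last link; the fingertips stand 173 mm ahead of it and the grasp point (between the pads) lies 155 mm ahead of it (manip.pinch_z is the distance from the TCP to the grasp point, in mm); z points along the fingers, y is the direction in which the jaws open and shut (so a half turn about z gives the same grasp; the last joint's range is limited). The gripper opens to 85 mm and grips with 20 to 120 N. Pads are 22 mm wide; open, the fingers measure 114 mm over their backs; the gripper's body (76 mm by 85 mm) begins 54 mm behind the grasp point. The pads swing forward as they close: fully open they stand 13 mm farther back than shut.
Start: joints at [58.585, 30.224, 82.088, -0, 67.689, -10.227], TCP at [225.852, 582.743, 404.71] pointing down, gripper open.
Joint ranges: [-176.69, 176.69], [-43.24, 126.21], [12.49, 139.97], [-82, 262], [0, 151.66], [-163.58, 163.58]. Speed limits (degrees/s): [159.86, 159.86, 180, 180, 180, 180].

### API

Orientations are given as a 3x3 rotation matrix whose columns are the frame's x, y, z axes.
In Python, from station import readout, snapshot, camera_params, finish_job, manip gives the robot as it stands.
- The arm moves only by the tool send_rows, never from a script. Its arguments are lists of equal length, an entry for each row: "offset": the shift along the tool's x, y, z in mm, a list of three; "dr": the turn, a rotation vector about the tool's x, y, z in rad, a list of three. In form: {"offset": [[tx, ty, tz], ...], "dr": [[ax, ay, az], ...]}. A call has 1 to 5 rows; each row is the pose to reach, as a shift and turn from the pose commanded when the call began, along the tool's axes at that moment; what a row does not reach only later rows make up. A row lasts 1/12 s, in which the tool goes at most 41.7 mm and 7.16 degrees, less where a joint would pass 70% of its speed; a pose out of reach is approached as far as the arm can. A call with a gripper value outside its range is refused whole. "claw" is the closure, from 0 (fully open) to 1 (shut), set as the call begins (left out, the last holds). The fingers move at their own pace and stop on an object; the grip force is fixed at half the most. Time passes only in rows, so rows that repeat a pose let the fingers close. It gives the time, the measured TCP pose, the force and the opening at its end, in the units of the state.
- readout.get_obs(): the state, without advancing time (a new reading comes with each control period).
- snapshot(name): name is "scene" or "top" or "wrist"; returns (picture, depth): 384x512x3 uint8, red, green, blue; 384x512 float32, mm along the optical axis (not along the pixel's ray), 0 where there is no reading.
- camera_params(name): a dict with "vertical_fov" (degrees; the focal length in pixels is half the picture's height over the tangent of half this angle, whatever the lens; pixels are square), "cx", "cy" (the principal point, pixels), "rvec" (rotation vector, rad) and "tvec" (3), from world to camera coordinates, as OpenCV has them. Camera axes: x right, y down, z forward; pixel columns grow to the right and rows downward; lengths in mm; the calibration is good to about 2 mm. A picture is of the moment at which its call begins: read the wrist's pose just before it. camera_params takes no time and is no camera call; for the wrist camera it gives the pose at the moment of the call.
- finish_job(): hands the job in, once; it reports no verdict.
The state is a dict: "time_s": time; "joints": joint angles; "dq": joint speeds; "joint_torque": joint torques, N m; "tool_pos": TCP position; "ee_rot": TCP orientation; "force": force on the tool from outside, world axes, zero at the start; "torque": the same for the moment, N m; "opening": finger opening in mm.
Only numpy, scipy, OpenCV 4.12 (cv2) and the standard library are available. Lean on these libraries where they do the work, as an engineer would, in place of code of your own. Each camera call takes 0.05 s, during which the arm holds its last target. There are 200 camera calls.

## Working session

There is one attempt and no reset: what is moved stays moved. The work goes in short steps, Python scripts to look and compute and a tool call to move; the robot and the scene stay as the last step left them, time stands still between calls to the robot, and variables do not carry over. Pictures are saved under pics/ and viewed, about 12 in all and at most 16, crops included, and the job is handed in when it is done.

Besides the shell and the picture viewer there is one more tool, called as name(argument=value, ...) on one line, values as JSON. send_rows: Moves the arm, as the interface text tells. Its arguments: {"type":"object","properties":{"offset":{"type":"array"},"dr":{"type":"array"},"claw":{"type":"number"}},"required":["offset","dr"]}

```bash
ls; mkdir -p pics
cat > h.py <<'E'
import numpy as np, cv2
from station import readout, snapshot, camera_params, manip
def K(p):
    f=192/np.tan(np.radians(p['vertical_fov'])/2); return f
def cam(name):
    p=camera_params(name); R=cv2.Rodrigues(np.array(p['rvec'],float))[0]; t=np.array(p['tvec'],float).ravel()
    return K(p),p['cx'],p['cy'],R,t
def cloud(c,d):
    f,cx,cy,R,t=c; v,u=np.mgrid[:384,:512]
    P=np.stack([(u-cx)/f*d,(v-cy)/f*d,d],-1)
    return (P-t)@R   # world
def ray(c,u,v,z):
    f,cx,cy,R,t=c; o=-R.T@t; D=R.T@np.array([(u-cx)/f,(v-cy)/f,1.]); return o+D*(z-o[2])/D[2]
def proj(c,P):
    f,cx,cy,R,t=c; q=R@np.asarray(P,float)+t; return q[:2]/q[2]*f+[cx,cy]
def shot(name,save=None):
    c=cam(name); im,d=snapshot(name)
    if save: cv2.imwrite('pics/'+save+'.png',im[:,:,::-1])
    return c,im,d,cloud(c,d)
E
python3 - <<'E'
from h import *
o=readout.get_obs(); print(o, manip.pinch_z, camera_params('top'))
for n in('scene','top'):
    c,im,d,W=shot(n,n+'0'); np.savez(n+'0',im=im,d=d,W=W); print(n,-c[3].T@c[4])
E
```

```text
pics
{'time_s': 0.0, 'joints': array([ 5.85853643e+01,  3.02793927e+01,  8.21570193e+01, -1.78090958e-04,
        6.76897432e+01, -1.02262804e+01]), 'dq': array([ 0.12950962, -0.03436632, -0.02395459,  0.08238285, -0.02908354,
        0.08072841]), 'joint_torque': array([ 8.06966227e-05, -4.42363966e+01, -1.78025293e+01, -1.61935968e-04,
        8.38882435e-03, -7.77911112e-06]), 'tool_pos': array([225.6751682 , 582.4610927 , 403.72511724]), 'ee_rot': array([[-9.32397484e-01,  3.61432734e-01, -1.14519673e-03],
       [ 3.61434340e-01,  9.32395668e-01, -1.88057319e-03],
       [ 3.88075765e-04, -2.16735513e-03, -9.99997576e-01]]), 'force': array([-0.45345206,  0.12112462,  0.28019607]), 'torque': array([ 0.0202119 , -0.02571252, -0.01634726]), 'opening': 85.44778049071857} 154.70000000000002 {'vertical_fov': 45.0081339166578, 'cx': 256.54683469237517, 'cy': 193.83594646351497, 'rvec': array([ 2.16998643, -2.18457923,  0.08051615]), 'tvec': array([ -56.54364883,  545.39781344, 1370.76272178])}
scene [ -527.73329719 -1063.62268396   714.00746519]
top [ 433.18779411  -68.79112139 1409.70298829]
```

View pics/top0.png

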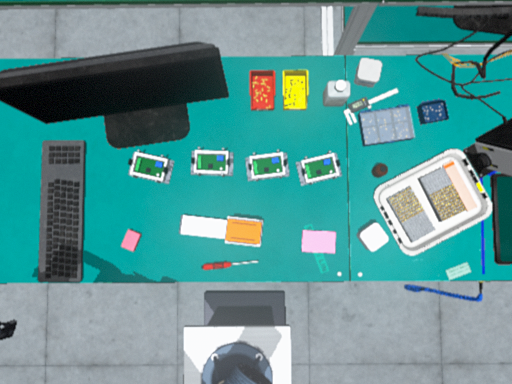

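View pics/scene0.png

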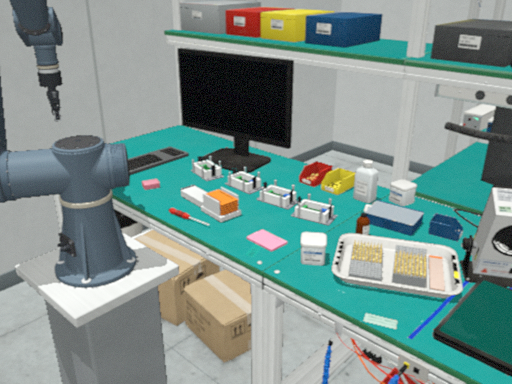

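The top view shows the stack (orange, ~244,232), shelf (~203,225) and four housings (151,166), (212,162), (267,166), (320,169). Nothing is in the way of them. Now I'll measure.

Run:
```python
from h import *
z=np.load('top0.npz'); im,d,W=z['im'],z['d'],z['W']; c=cam('top')
def rect(m,zz,name):
    u=np.argwhere(m)[:,::-1].astype(np.float32)
    P=np.array([ray(c,a,b,zz)[:2] for a,b in u],np.float32)
    r=cv2.minAreaRect(P); print(name,len(u),'rect c',np.round(r[0],1),'size',np.round(r[1],1),'ang',round(r[2],2))
hsv=cv2.cvtColor(im,cv2.COLOR_RGB2HSV)
X,Y,Z=W[...,0],W[...,1],W[...,2]
o=(hsv[...,0]>8)&(hsv[...,0]<20)&(hsv[...,1]>130); o[:, :215]=0;o[:,275:]=0;o[:205]=0;o[255:]=0
print('Z orange',np.percentile(Z[o],[5,50,95]));rect(o,60,'stack')
def box(a,b,e,f): m=np.zeros(o.shape,bool);m[b:f,a:e]=1;return m
wh=(hsv[...,1]<60)&(hsv[...,2]>150)
m=wh&box(175,205,228,245);print('shelf Z',np.percentile(Z[m],[5,50,95]));rect(m,27,'shelf')
for i,(u,v) in enumerate([(151,166),(212,162),(267,166),(320,169)]):
    m=(hsv[...,1]<110)&box(u-30,v-22,u+31,v+23)
    m2=(hsv[...,1]<60)&(hsv[...,2]>190)&box(u-30,v-22,u+31,v+23)
    print(np.percentile(Z[m],[5,50,95]));rect(m,5,'H%d all'%i);rect(m2,34,'rim')
print('bench z',np.median(Z[box(90,200,110,230)]))
```

```text
Z orange [55.9599962  60.40188188 65.17608811]
stack 713 rect c [433.8 -21. ] size [97.5 61.9] ang 83.56
shelf Z [ 6.50089154 27.45190288 32.37893035]
shelf 938 rect c [443.   98.4] size [144.7  74.4] ang 86.44
[ 0.34542377 20.0930294  48.71019525]
H0 all 758 rect c [646.9 280.4] size [171.2 102.5] ang 77.33
rim 333 rect c [628.6 255.7] size [122.6  78.1] ang 75.97
[ 0.12012929 22.51448156 50.59162042]
H1 all 716 rect c [646.5  75.2] size [128.8  86.6] ang 87.25
rim 339 rect c [643.6  74.1] size [122.8  78.6] ang 89.88
[3.12905804e-02 2.03333770e+01 5.28646447e+01]
H2 all 733 rect c [ 637.7 -105.4] size [ 87.1 158.1] ang 6.77
rim 379 rect c [ 633.8 -104.7] size [ 77.3 151.3] ang 5.97
[ 0.76543207 23.4231236  50.08654475]
H3 all 711 rect c [ 626.6 -248.1] size [ 86.3 129. ] ang 13.66
rim 384 rect c [ 622.4 -243.7] size [ 77.3 122.1] ang 13.68
bench z 0.7717458924025131
```

```bash
cat >> h.py <<'E'
from scipy.spatial.transform import Rotation as Ro
def down(yaw):
    a=np.radians(yaw); return np.array([[np.cos(a),np.sin(a),0],[np.sin(a),-np.cos(a),0],[0,0,-1.]])
def plan(*wps):
    """each wp = (x,y,z,yaw of tool x, [rows]); prints per-call offset & dr"""
    o=readout.get_obs(); p,R=np.array(o['tool_pos']),np.array(o['ee_rot'])
    print('now',np.round(p,1),'yaw',round(np.degrees(np.arctan2(R[1,0],R[0,0])),2),'F',np.round(o['force'],1),'op',round(o['opening'],1),'t',round(o['time_s'],2))
    for w in wps:
        q=np.array(w[:3],float);S=down(w[3]); L=np.linalg.norm(q-p); A=Ro.from_matrix(R.T@S).as_rotvec(); n=max(1,L/205,np.degrees(np.linalg.norm(A))/35)
        n=int(np.ceil(n-1e-3)); Rk=R
        for k in range(n):
            off=Rk.T@((q-p)/n); print('  off',np.round(off,1),'dr',np.round(A/n,4),'rows>=',int(np.ceil(max(L/n/41.5,np.degrees(np.linalg.norm(A))/n/7.1))))
            Rk=Rk@Ro.from_rotvec(A/n).as_matrix()
        p,R=q,S
E
python3 -c "
from h import *
plan((410,40,340,83.6))"
```

```text
now [225.7 582.5 403.8] yaw 158.81 F [0.5 0.1 0.2] op 85.9 t 0.1
  off [-122.6 -146.4   21.5] dr [-6.000e-04  3.000e-04  4.376e-01] rows>= 5
  off [-173.1  -80.6   21.4] dr [-6.000e-04  3.000e-04  4.376e-01] rows>= 5
  off [-191.     0.3   21.3] dr [-6.000e-04  3.000e-04  4.376e-01] rows>= 5
```

send_rows(offset=[[-123,-146,21],[-123,-146,21],[-123,-146,21],[-123,-146,21],[-123,-146,21]], dr=[[0,0,0.4376],[0,0,0.4376],[0,0,0.4376],[0,0,0.4376],[0,0,0.4376]])

```text
time_s: 0.52
tool_pos: [287.6, 398.9, 382.8]
ee_rot: [[-0.689, 0.725, -0.002], [0.725, 0.689, -0.003], [-0.001, -0.004, -1.0]]
force: [0.2, -0.5, -0.4]
opening: 85.4
```

send_rows(offset=[[-173,-81,21],[-173,-81,21],[-173,-81,21],[-173,-81,21],[-173,-81,21]], dr=[[0,0,0.4376],[0,0,0.4376],[0,0,0.4376],[0,0,0.4376],[0,0,0.4376]])

```text
time_s: 0.93
tool_pos: [349.1, 218.4, 362.2]
ee_rot: [[-0.317, 0.949, -0.001], [0.949, 0.317, -0.001], [-0.001, -0.001, -1.0]]
force: [0.8, 0.2, -0.7]
opening: 85.5
```

send_rows(offset=[[-191,0,21],[-191,0,21],[-191,0,21],[-191,0,21],[-191,0,21]], dr=[[0,0,0.4376],[0,0,0.4376],[0,0,0.4376],[0,0,0.4376],[0,0,0.4376]])

```text
time_s: 1.35
tool_pos: [411.2, 37.0, 341.4]
ee_rot: [[0.116, 0.993, 0.001], [0.993, -0.116, -0.001], [-0.001, 0.001, -1.0]]
force: [0.8, 0.0, -0.2]
opening: 85.5
```

Run:
```python
from h import *
plan()
c,im,d,W=shot('wrist','w1'); np.savez('w1',im=im,d=d,W=W); np.save('w1c',np.r_[c[0],c[1],c[2],c[3].ravel(),c[4]])
print(-c[3].T@c[4], c[3])
```

```text
now [411.2  37.  341.4] yaw 83.33 F [ 0.8  0.  -0.2] op 85.5 t 1.35
[418.308327   109.07912006 310.59658407] [[ 9.93122547e-01 -1.17078070e-01  5.76125398e-04]
 [-1.12450617e-01 -9.52476802e-01  2.83095038e-01]
 [-3.25954745e-02 -2.81212851e-01 -9.59091689e-01]]
```

View pics/w1.png

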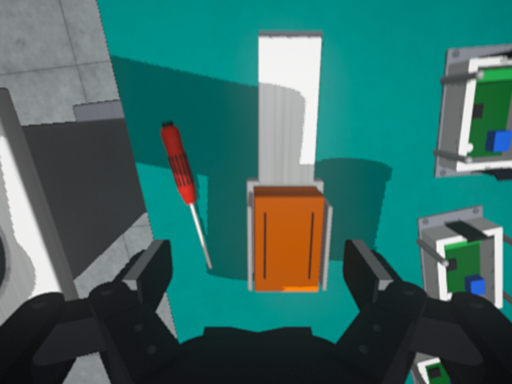

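The wrist view shows the shelf (258–322, 34–183) and the stack between its two side walls (253–325, 187–290), with no wider base that would foul the fingers.

Run:
```python
from h import *
z=np.load('w1.npz'); im,W=z['im'],z['W']; a=np.load('w1c.npy'); c=(a[0],a[1],a[2],a[3:12].reshape(3,3),a[12:])
hsv=cv2.cvtColor(im,cv2.COLOR_RGB2HSV); Z=W[...,2]
o=(hsv[...,1]>150)&(hsv[...,0]<20)&(hsv[...,0]>5); o[:,:245]=0;o[:,335:]=0
print(np.percentile(Z[o],[5,25,50,75,95]))
def rect(m,zz,n):
    P=np.array([ray(c,x,y,zz)[:2] for y,x in np.argwhere(m)],np.float32); r=cv2.minAreaRect(P);print(n,len(P),np.round(r[0],1),np.round(r[1],1),round(r[2],2))
t=o&(Z>57.5)&(Z<64); t=cv2.morphologyEx(t.astype(np.uint8),cv2.MORPH_OPEN,np.ones((3,3)))>0; rect(t,60,'stack')
s=(Z>24)&(Z<30)&(hsv[...,1]<60); s[:,:240]=0;s[:,340:]=0;s[:40]=0;s[184:]=0
s=cv2.morphologyEx(s.astype(np.uint8),cv2.MORPH_OPEN,np.ones((5,5)))>0; rect(s,27,'shelf')
w=(Z>64)&(Z<72)&(hsv[...,1]<80);w[:, :235]=0;w[:,345:]=0;w=cv2.morphologyEx(w.astype(np.uint8),cv2.MORPH_OPEN,np.ones((2,2)))>0; rect(w,68,'walls')
```

```text
[50.73324844 59.39084981 59.8904226  60.3609236  61.03720515]
stack 6265 [432.  -20.5] [98.5 63.3] 83.27
shelf 8349 [445.7  96.8] [128.7  55.4] 83.32
walls 812 [432.5 -21.2] [86.1 75.7] 83.26
```

```bash
python3 -c "
from h import *
plan((422.7,-101.3,290,83.3),(422.7,-101.3,229,83.3))"
```

```text
now [413.1  34.8 341.3] yaw 83.33 F [ 1.8 -1.7 -0.6] op 85.4 t 1.4
  off [-133.9   25.2   51.7] dr [0.0038 0.0023 0.0005] rows>= 4
  off [ 0.  0. 61.] dr [0. 0. 0.] rows>= 2
```

send_rows(offset=[[-134,25,52],[-134,25,52],[-134,25,52],[-134,25,52],[-134,25,52]], dr=[[0,0,0],[0,0,0],[0,0,0],[0,0,0],[0,0,0]], claw=1)

```text
time_s: 1.82
tool_pos: [420.9, -99.3, 288.4]
ee_rot: [[0.116, 0.993, 0.0], [0.993, -0.116, -0.001], [-0.001, 0.0, -1.0]]
force: [-0.9, 0.0, 0.3]
opening: 25.4
```

send_rows(offset=[[0,0,0],[0,0,0],[0,0,25],[0,0,50],[0,0,50]], dr=[[0,0,0],[0,0,0],[0,0,0],[0,0,0],[0,0,0]])

```text
time_s: 2.23
tool_pos: [418.8, -93.8, 237.7]
ee_rot: [[0.109, 0.994, -0.006], [0.994, -0.109, 0.003], [0.002, -0.006, -1.0]]
force: [-0.6, -0.4, -0.4]
opening: 0.0
```

```bash
python3 -c "
from h import *
plan((422.7,-101.3,229,83.3))"
```

```text
now [418.8 -93.8 237.7] yaw 83.73 F [-0.6 -0.4 -0.4] op 0.0 t 2.23
  off [-7.1  4.7  8.6] dr [-0.006  -0.0024  0.0074] rows>= 1
```

send_rows(offset=[[-7,5,0],[-7,5,0],[-7,5,5],[-7,5,8.5],[-7,5,8.5]], dr=[[0,0,0],[0,0,0],[0,0,0],[0,0,0],[0,0,0]])

```text
time_s: 2.65
tool_pos: [424.0, -103.1, 231.5]
ee_rot: [[0.111, 0.994, 0.0], [0.994, -0.111, -0.0], [-0.0, 0.001, -1.0]]
force: [0.1, -0.0, -0.3]
opening: -0.1
```

send_rows(offset=[[0,0,0],[0,0,0],[0,0,0]], dr=[[0,0,0],[0,0,0],[0,0,0]])

```text
time_s: 2.9
tool_pos: [424.0, -103.3, 231.4]
ee_rot: [[0.112, 0.994, 0.0], [0.994, -0.112, -0.0], [-0.0, 0.0, -1.0]]
force: [-0.6, 0.4, -0.2]
opening: -0.4
```

```bash
python3 -c "
from h import *
plan((422.7,-101.3,229,83.3)); print(readout.get_obs()['ee_rot'].round(4), readout.get_obs()['dq'].round(2))
c,im,d,W=shot('scene'); cv2.imwrite('pics/s2.png',cv2.resize(im[150:250,150:280,::-1],None,fx=5,fy=5,interpolation=cv2.INTER_CUBIC))"
```

```text
now [ 424.  -103.3  231.4] yaw 83.59 F [-0.6  0.4 -0.2] op -0.4 t 2.9
  off [ 1.8 -1.5  2.4] dr [0.0002 0.0001 0.0051] rows>= 1
[[ 1.116e-01  9.937e-01  2.000e-04]
 [ 9.937e-01 -1.116e-01 -1.000e-04]
 [-1.000e-04  2.000e-04 -1.000e+00]] [ 0.05  0.05 -0.01 -0.02 -0.08 -0.02]
```

View pics/s2.png

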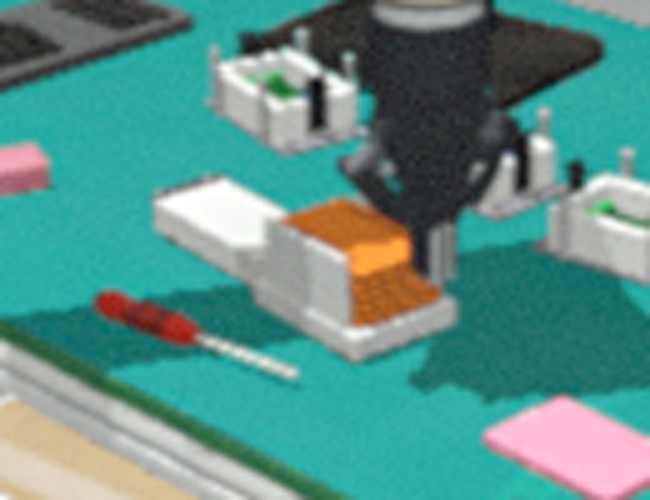

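Finger is behind the stack, clear of it (finger ~435,260 in the crop). Push in small steps.

send_rows(offset=[[1,-1,2.4],[5,-1.5,2.4],[11,-1.5,2.4],[17,-1.5,2.4],[23,-1.5,2.4]], dr=[[0,0,0.005],[0,0,0.005],[0,0,0.005],[0,0,0.005],[0,0,0.005]])

```text
time_s: 3.37
tool_pos: [425.1, -79.5, 228.8]
ee_rot: [[0.116, 0.993, -0.0], [0.993, -0.116, 0.0], [0.0, -0.0, -1.0]]
force: [-0.3, -0.8, -0.5]
opening: -0.2
```

send_rows(offset=[[5,0,0],[10,0,0],[15,0,0],[20,0,0],[25,0,0]], dr=[[0,0,0],[0,0,0],[0,0,0],[0,0,0],[0,0,0]])

```text
time_s: 3.78
tool_pos: [428.1, -54.9, 228.8]
ee_rot: [[0.116, 0.993, 0.0], [0.993, -0.116, -0.0], [-0.0, 0.0, -1.0]]
force: [-0.6, 0.9, 0.3]
opening: 0.0
```

```bash
python3 -c "
from h import *
plan((438.9,36.8,229,83.3))
c,im,d,W=shot('scene'); cv2.imwrite('pics/s3.png',cv2.resize(im[150:250,150:280,::-1],None,fx=5,fy=5,interpolation=cv2.INTER_CUBIC))"
```

```text
now [428.1 -54.9 228.8] yaw 83.32 F [-0.6  0.9  0.3] op 0.0 t 3.78
  off [92.3  0.  -0.2] dr [0.0001 0.     0.0003] rows>= 3
```

View pics/s3.png

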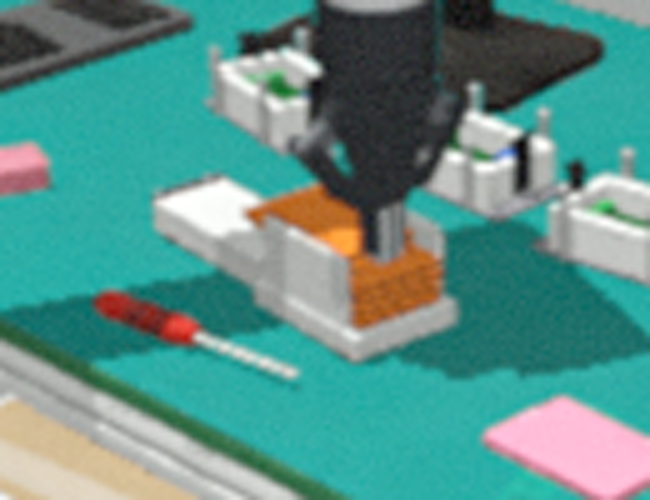

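The top cover is sliding out alone (its rear edge near the fingers at ~360,235); the ones below haven't moved. I'll continue.

send_rows(offset=[[5,0,0],[10,0,0],[15,0,0],[20,0,0],[25,0,0]], dr=[[0,0,0],[0,0,0],[0,0,0],[0,0,0],[0,0,0]])

```text
time_s: 4.25
tool_pos: [431.0, -30.1, 228.8]
ee_rot: [[0.117, 0.993, -0.0], [0.993, -0.117, -0.0], [-0.0, -0.0, -1.0]]
force: [-0.0, -1.2, -0.4]
opening: -0.0
```

send_rows(offset=[[5,0,0],[10,0,0],[15,0,0],[20,0,0],[25,0,0]], dr=[[0,0,0],[0,0,0],[0,0,0],[0,0,0],[0,0,0]])

```text
time_s: 4.67
tool_pos: [433.9, -5.2, 228.8]
ee_rot: [[0.116, 0.993, -0.0], [0.993, -0.116, 0.0], [0.0, -0.0, -1.0]]
force: [-0.7, -0.4, 0.3]
opening: -0.3
```

send_rows(offset=[[5,0,0],[10,0,0],[15,0,0],[20,0,0],[25,0,0]], dr=[[0,0,0],[0,0,0],[0,0,0],[0,0,0],[0,0,0]])

```text
time_s: 5.08
tool_pos: [436.9, 19.6, 228.8]
ee_rot: [[0.117, 0.993, 0.0], [0.993, -0.117, -0.0], [-0.0, 0.0, -1.0]]
force: [0.1, -0.1, -0.4]
opening: -0.2
```

send_rows(offset=[[5,0,0],[10,0,0],[14,0,0],[17,0,0],[17,0,0]], dr=[[0,0,0],[0,0,0],[0,0,0],[0,0,0],[0,0,0]])

```text
time_s: 5.5
tool_pos: [438.8, 36.5, 228.8]
ee_rot: [[0.116, 0.993, -0.0], [0.993, -0.116, 0.0], [0.0, -0.0, -1.0]]
force: [-0.2, -0.3, 0.2]
opening: 0.0
```

send_rows(offset=[[0,0,-30],[0,0,-65],[0,0,-100],[0,0,-110],[0,0,-110]], dr=[[0,0,0],[0,0,0],[0,0,0],[0,0,0],[0,0,0]], claw=0)

```text
time_s: 5.92
tool_pos: [439.6, 35.8, 341.6]
ee_rot: [[0.117, 0.993, 0.007], [0.993, -0.117, -0.001], [-0.0, 0.007, -1.0]]
force: [0.5, -0.2, -0.7]
opening: 60.5
```

Run:
```python
from h import *
c,im,d,W=shot('wrist','w2')
plan()
hsv=cv2.cvtColor(im,cv2.COLOR_RGB2HSV); Z=W[...,2]
o=(hsv[...,1]>150)&(hsv[...,0]<20)&(hsv[...,0]>4)&(Z>22)&(Z<70)
n,l,s,_=cv2.connectedComponentsWithStats((o).astype(np.uint8))
u=np.array([.1167,.9932]);v=np.array([.9932,-.1167]);D=np.array([439.4,40.8])
for i in range(1,n):
    if s[i,4]>800:
        m=l==i; print(s[i],np.percentile(Z[m],[5,25,50,75,95]).round(1))
        P=W[m]; top=P[P[:,2]>np.median(P[:,2])-3]
        r=cv2.minAreaRect(top[:,:2].astype(np.float32));print(np.round(r[0],1),np.round(r[1],1),round(r[2],2),'disp',(np.array(r[0])-D)@v,(np.array(r[0])-D)@u)
```

```text
now [439.   35.9 340. ] yaw 83.3 F [-1.1 -0.5  0. ] op 67.6 t 5.97
[  221    82    71   205 13285] [34.  34.9 36.  51.9 52.8]
[436.8  29. ] [199.7  66. ] 82.79 disp -1.2189772074889915 -11.979244409790033
```

View pics/w2.png

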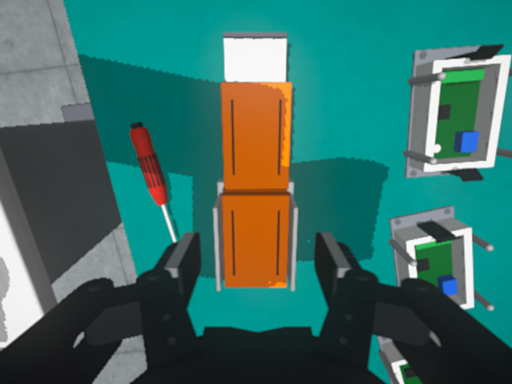

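Cover 1 lies flat on the shelf (222–292, 82–190); stack of four behind it undisturbed (~255,238).

```bash
cat >> h.py <<'E'
U=np.array([.1167,.9932]);V=np.array([.9932,-.1167]);D0=np.array([439.4,40.8])
def covers():
    c,im,d,W=shot('wrist'); hsv=cv2.cvtColor(im,cv2.COLOR_RGB2HSV); Z=W[...,2]
    y=(W[...,:2]-D0)@U; x=(W[...,:2]-D0)@V
    o=(hsv[...,1]>150)&(hsv[...,0]<20)&(hsv[...,0]>4)&(abs(x)<60)
    for n,m in(('shelf',o&(Z>25)&(Z<45)&(y>-20)&(y<140)),('stack',o&(Z>16)&(Z<66)&(y<-8)&(y>-150))):
        m=cv2.morphologyEx(m.astype(np.uint8),cv2.MORPH_OPEN,np.ones((3,3)))>0
        if m.sum()<300: print(n,'none',m.sum());continue
        zt=np.percentile(Z[m],75); m&=abs(Z-zt)<3; P=W[m]
        r=cv2.minAreaRect(P[:,:2].astype(np.float32)); q=np.array(r[0])-D0
        A=np.c_[P[:,:2]-P[:,:2].mean(0),np.ones(len(P))]; k=np.linalg.lstsq(A,P[:,2],rcond=None)[0]
        print(n,'z',zt.round(1),'c',np.round(r[0],1),'size',np.round(r[1],1),'ang',round(r[2],2),'disp x,y',(q@V).round(1),(q@U).round(1),'slope',k[:2].round(3))
    return c,im,d,W
E
python3 - <<'E'
from h import *
covers()
plan((446,97,240,83.3))
E
```

```text
shelf z 35.4 c [443.8  77.5] size [101.1  64. ] ang 83.21 disp x,y 0.1 36.9 slope [-0.001 -0.   ]
stack z 52.3 c [431.5 -20.7] size [100.   63.6] ang 83.18 disp x,y -0.6 -62.0 slope [-0.001 -0.001]
now [438.5  35.9 338.8] yaw 83.3 F [-0.1 -0.4 -0.8] op 74.4 t 6.02
  off [61.6  0.3 98.8] dr [ 0.0005  0.0001 -0.0001] rows>= 3
```

```bash
python3 -c "
from h import *
plan((443.8,77.5,240,83.2),(443.8,77.5,187,83.2))"
```

```text
now [438.5  35.9 338.8] yaw 83.3 F [-0.1 -0.4 -0.8] op 74.4 t 6.02
  off [41.9  0.4 98.8] dr [0.0005 0.0001 0.0017] rows>= 3
  off [ 0.  0. 53.] dr [0. 0. 0.] rows>= 2
```

send_rows(offset=[[20,0,30],[42,0.4,65],[42,0.4,99],[42,0.4,99],[42,0.4,99]], dr=[[0,0,0.002],[0,0,0.002],[0,0,0.002],[0,0,0.002],[0,0,0.002]])

```text
time_s: 6.43
tool_pos: [442.8, 77.7, 237.1]
ee_rot: [[0.118, 0.993, -0.009], [0.993, -0.118, 0.001], [-0.0, -0.009, -1.0]]
force: [-0.3, -0.5, 0.3]
opening: 85.6
```

send_rows(offset=[[0,0,12],[0,0,25],[0,0,40],[0,0,52],[0,0,52]], dr=[[0,0,0],[0,0,0],[0,0,0],[0,0,0],[0,0,0]])

```text
time_s: 6.85
tool_pos: [444.3, 77.0, 188.2]
ee_rot: [[0.12, 0.993, 0.0], [0.993, -0.12, -0.0], [-0.0, 0.0, -1.0]]
force: [-0.8, -0.9, -0.2]
opening: 85.1
```

```bash
python3 -c "
from h import *
plan((443.8,77.5,187,83.2))
c,im,d,W=shot('scene'); cv2.imwrite('pics/s4.png',cv2.resize(im[150:250,150:280,::-1],None,fx=5,fy=5,interpolation=cv2.INTER_CUBIC))"
```

```text
now [444.3  77.  188.2] yaw 83.13 F [-0.8 -0.9 -0.2] op 85.1 t 6.85
  off [ 0.4 -0.5  1.2] dr [ 0.0002  0.     -0.0013] rows>= 1
```

View pics/s4.png

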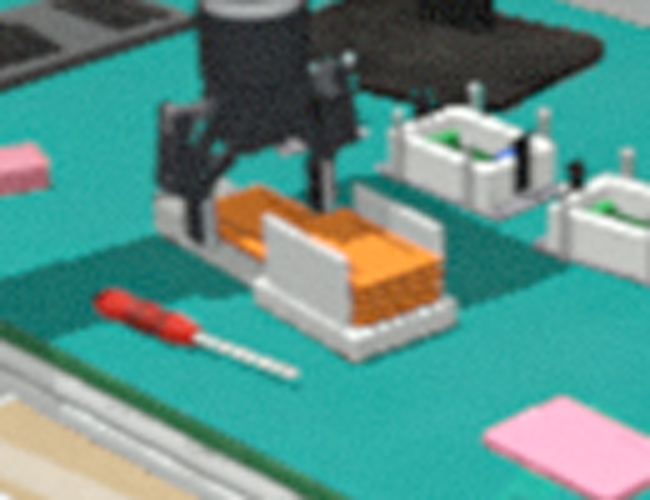

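Fingers straddle the cover (200,215 and 320,190). Close, then lift.

send_rows(offset=[[0,0,1],[0,0,1],[0,0,1],[0,0,1],[0,0,1]], dr=[[0,0,0],[0,0,0],[0,0,0],[0,0,0],[0,0,0]], claw=1)

```text
time_s: 7.32
tool_pos: [444.5, 77.4, 188.7]
ee_rot: [[0.119, 0.993, 0.003], [0.993, -0.119, -0.0], [-0.0, 0.003, -1.0]]
force: [-1.0, -1.5, 8.0]
opening: 62.8
```

send_rows(offset=[[0,0,0],[0,0,0],[0,0,0],[0,0,-5],[0,0,-10]], dr=[[0,0,0],[0,0,0],[0,0,0],[0,0,0],[0,0,0]])

```text
time_s: 7.73
tool_pos: [444.2, 77.6, 197.8]
ee_rot: [[0.119, 0.993, 0.001], [0.993, -0.119, -0.0], [0.0, 0.001, -1.0]]
force: [0.2, -0.0, -0.5]
opening: 62.2
```

send_rows(offset=[[0,0,-15],[0,0,-35],[0,0,-60],[0,0,-90],[0,0,-130]], dr=[[0,0,0],[0,0,0],[0,0,0],[0,0,0],[0,0,0]])

```text
time_s: 8.15
tool_pos: [443.0, 77.7, 327.4]
ee_rot: [[0.119, 0.993, -0.004], [0.993, -0.119, 0.0], [-0.0, -0.004, -1.0]]
force: [1.7, -1.0, -0.7]
opening: 62.4
```

```bash
python3 -c "
from h import *
c,im,d,W=shot('wrist','w3'); plan((640,70,320,90))
hsv=cv2.cvtColor(im,cv2.COLOR_RGB2HSV); o=(hsv[...,1]>150)&(hsv[...,0]<20)&(hsv[...,0]>4)&(d<250)&(d>50); print(o.sum()); P=W[o]; print(np.percentile(P[:,2],[5,50,95])); "
```

```text
now [445.2  77.9 334.5] yaw 83.23 F [ 1.4 -0.1  3.6] op 62.2 t 8.2
  off [ 15.1 194.2  16.7] dr [ 1.120e-02  1.000e-04 -1.181e-01] rows>= 5
19880
[172.73990341 173.73017654 174.74006682]
```

View pics/w3.png

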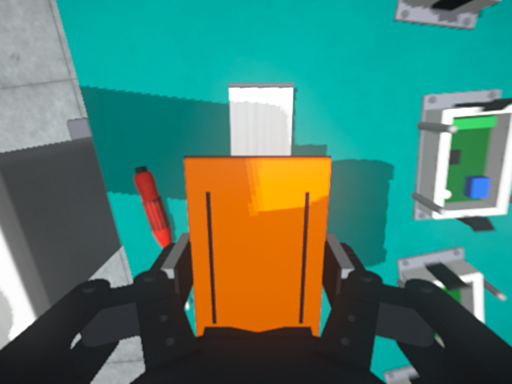

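Cover 1 is held level (185–330, 155–335). Move to a spot where the housing shows beside the cover.

```bash
cat >> h.py <<'E'
def housing(near,save=None,name='wrist',zr=34):
    c,im,d,W=shot(name,save); hsv=cv2.cvtColor(im,cv2.COLOR_RGB2HSV); Z=W[...,2]
    near=np.array(near,float)
    m=(abs(Z-zr)<3.5)&(hsv[...,1]<70)&(hsv[...,2]>110)&(np.linalg.norm(W[...,:2]-near,axis=-1)<90)
    m=cv2.morphologyEx(m.astype(np.uint8),cv2.MORPH_OPEN,np.ones((4,4)))
    n,l,s,_=cv2.connectedComponentsWithStats(m); m=np.isin(l,[i for i in range(1,n) if s[i,4]>60])
    if m.sum()<100: print('no rim');return
    P=np.array([ray(c,x,y,zr)[:2] for y,x in np.argwhere(m)],np.float32); r=cv2.minAreaRect(P)
    a=r[2] if r[1][0]>r[1][1] else r[2]-90
    a=(a+180)%180; e=np.array([np.cos(np.radians(a)),np.sin(np.radians(a))]); f=np.array([e[1],-e[0]])
    Q=np.c_[(P-near)@f,(P-near)@e]
    lo,hi=np.percentile(Q,1,axis=0),np.percentile(Q,99,axis=0); cc=near+f*(lo+hi)[0]/2+e*(lo+hi)[1]/2
    b=np.argwhere(m); print('rim px',m.sum(),'uv',b.min(0)[::-1],b.max(0)[::-1],'rect',np.round(r[0],1),np.round(r[1],1),'yaw',round(a,2),'| pct c',cc.round(1),'ext',(hi-lo).round(1),'z',np.median(Z[m]).round(1))
    return m,c,im,W
E
python3 -c "
from h import *
plan((520,30,345,83.2))"
```

```text
now [445.2  77.9 334.5] yaw 83.23 F [ 1.4 -0.1  3.6] op 62.2 t 8.2
  off [-38.7  80.1  -9.6] dr [ 0.0111 -0.0005  0.0006] rows>= 3
```

send_rows(offset=[[-10,20,-10],[-20,40,-10],[-30,60,-10],[-38,80,-10],[-38,80,-10]], dr=[[0,0,0],[0,0,0],[0,0,0],[0,0,0],[0,0,0]])

```text
time_s: 8.62
tool_pos: [522.6, 28.5, 338.1]
ee_rot: [[0.12, 0.993, 0.008], [0.993, -0.12, -0.002], [-0.001, 0.008, -1.0]]
force: [1.6, 0.3, -0.5]
opening: 62.5
```

send_rows(offset=[[0,0,0],[0,0,0],[0,0,0]], dr=[[0,0,0],[0,0,0],[0,0,0]])

```text
time_s: 8.87
tool_pos: [517.7, 31.0, 336.7]
ee_rot: [[0.118, 0.993, -0.002], [0.993, -0.118, 0.0], [0.0, -0.002, -1.0]]
force: [0.4, -0.4, -1.2]
opening: 62.6
```

Run:
```python
from h import *
plan()
r=housing((645,75),'w4')
m,c,im,W=r; np.savez('w4',m=m,im=im,W=W,c=np.r_[c[0],c[1],c[2],c[3].ravel(),c[4]])
im2=im.copy(); im2[m]=[255,0,0]; cv2.imwrite('pics/w4m.png',im2[:,:,::-1])
hsv=cv2.cvtColor(im,cv2.COLOR_RGB2HSV); o=(hsv[...,1]>150)&(hsv[...,0]<20)&(hsv[...,0]>4)&(W[...,2]>130); P=W[o]; print('cover z',np.percentile(P[:,2],[5,50,95]).round(1), readout.get_obs()['tool_pos'])
top=P[:,:2].astype(np.float32); print(cv2.minAreaRect(top))
A=np.c_[P[:,:2]-P[:,:2].mean(0),np.ones(len(P))]; print('slope',np.linalg.lstsq(A,P[:,2],rcond=None)[0])
```

```text
now [517.7  31.  336.7] yaw 83.22 F [ 0.4 -0.4 -1.2] op 62.6 t 8.87
rim px 2782 uv [350  60] [429 177] rect [640.6  75. ] [101.1  68.9] yaw 88.02 | pct c [640.3  75. ] ext [68.  99.7] z 33.7
cover z [181.9 183.  184. ] [517.82988737  31.03092068 336.6868921 ]
((511.3978576660156, 47.068294525146484), (114.5013427734375, 76.60962677001953), 83.13777923583984)
slope [5.64766484e-03 8.41863972e-02 1.84249353e+02]
```

View pics/w4m.png

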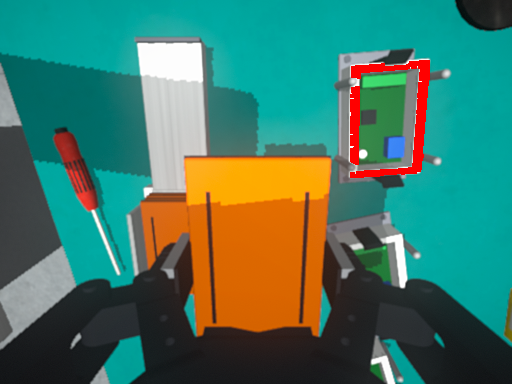

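```bash
cat >> h.py <<'E'
def held(W,im):
    o_=readout.get_obs(); R=np.array(o_['ee_rot']); p=np.array(o_['tool_pos'])
    hsv=cv2.cvtColor(im,cv2.COLOR_RGB2HSV); T=(W-p)@R
    o=(hsv[...,1]>150)&(hsv[...,0]<20)&(hsv[...,0]>4)&(abs(T[...,2]-153)<12)&(abs(T[...,1])<45)&(abs(T[...,0])<70)
    o=cv2.morphologyEx(o.astype(np.uint8),cv2.MORPH_OPEN,np.ones((5,5)))>0; P=T[o]
    f=P[P[:,0]>10]
    A=np.c_[P[:,:2],np.ones(len(P))]; k=np.linalg.lstsq(A,P[:,2],rcond=None)[0]
    s=f[f[:,0]<45]; e=[(np.percentile(s[(s[:,0]>a)&(s[:,0]<a+6),1],[.5,99.5])).round(1) for a in (12,38)]
    print('held: front edge x',np.percentile(f[:,0],99.5).round(1),'y edges near/far',e,'top z0',k[2].round(1),'slope',k[:2].round(3),len(P))
E
python3 - <<'E'
from h import *
z=np.load('w4.npz'); held(z['W'],z['im']); plan((640.5,75,300,88.0),(640.5,75,235,88.0),(640.5,75,211,88))
E
```

```text
held: front edge x 51.2 y edges near/far [array([-32.9,  29.7]), array([-33.3,  30.1])] top z0 153.8 slope [0.002 0.003] 17236
now [517.8  31.  336.7] yaw 83.23 F [-0.2 -1.1 -0.3] op 62.3 t 8.92
  off [ 58.1 116.7  36.5] dr [-0.0018 -0.0002 -0.0832] rows>= 4
  off [ 0.  0. 65.] dr [0. 0. 0.] rows>= 2
  off [ 0.  0. 24.] dr [0. 0. 0.] rows>= 1
```

send_rows(offset=[[14,29,0],[28,58,10],[42,88,20],[57,118,36],[57,118,36]], dr=[[0,0,-0.02],[0,0,-0.04],[0,0,-0.06],[0,0,-0.0832],[0,0,-0.0832]])

```text
time_s: 9.33
tool_pos: [646.5, 75.0, 297.4]
ee_rot: [[0.033, 0.999, 0.002], [0.999, -0.033, 0.001], [0.001, 0.002, -1.0]]
force: [0.3, 0.0, -1.3]
opening: 62.3
```

send_rows(offset=[[0,0,15],[0,0,30],[0,0,50],[0,0,62],[0,0,62]], dr=[[0,0,0],[0,0,0],[0,0,0],[0,0,0],[0,0,0]])

```text
time_s: 9.75
tool_pos: [640.9, 73.4, 235.8]
ee_rot: [[0.035, 0.999, -0.007], [0.999, -0.035, 0.0], [0.0, -0.007, -1.0]]
force: [-0.5, 0.3, -0.8]
opening: 62.5
```

send_rows(offset=[[0,0,0],[0,0,0],[0,0,0]], dr=[[0,0,0],[0,0,0],[0,0,0]])

```text
time_s: 10.0
tool_pos: [643.4, 73.0, 240.2]
ee_rot: [[0.036, 0.999, 0.003], [0.999, -0.036, -0.0], [-0.0, 0.003, -1.0]]
force: [0.5, -0.4, -0.1]
opening: 62.4
```

Run:
```python
from h import *
c,im,d,W=shot('wrist'); held(W,im); plan((642.1,73.7,219,88.0))
```

```text
Traceback (most recent call last):
  File "h.py", line 68, in held
    s=f[f[:,0]<45]; e=[(np.percentile(s[(s[:,0]>a)&(s[:,0]<a+6),1],[.5,99.5])).round(1) for a in (12,38)]
                        ~~~~~~~~~~~~~^^^^^^^^^^^^^^^^^^^^^^^^^^^^^^^^^^^^^^^^
IndexError: index -1 is out of bounds for axis 0 with size 0
```

Run:
```python
from h import *
plan((642.1,73.7,219,88.0))
c,im,d,W=shot('wrist','w5'); R=np.array(readout.get_obs()['ee_rot']);p=np.array(readout.get_obs()['tool_pos']); T=(W-p)@R
print(im[220,255],d[220,255],T[220,255],T[180,255])
```

```text
now [643.4  73.  240.2] yaw 87.96 F [ 1.1  0.3 -0.5] op 62.3 t 10.05
  off [ 0.6 -1.3 21.2] dr [ 0.0025  0.     -0.0007] rows>= 1
[239 120   0] 132.2026 [ 22.48624622  -2.33603858 153.74214032] [ 41.0480932   -2.28708692 154.67550842]
```

View pics/w5.png

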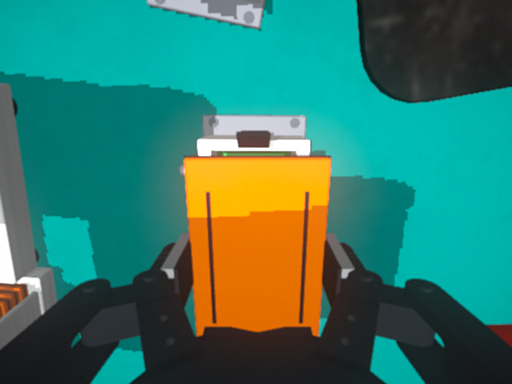

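```bash
sed -i 's/(hsv\[...,0\]<20)/(hsv[...,0]<25)/' h.py
python3 - <<'E'
from h import *
o=readout.get_obs();R=np.array(o['ee_rot']);p=np.array(o['tool_pos']);c=cam('wrist'); print(c[0])
im=cv2.imread('pics/w5.png')[:,:,::-1]
g=im.astype(int)
for r in (141,150): print(r,[i for i in range(180,340) if g[r,i].min()>180][::len([i for i in range(180,340) if g[r,i].min()>180])-1 or 1])
for u,v in((196.5,141),(311,141),(236,138),(270.5,138)): 
    z=34 if v>139 else 50; print((R.T@(ray(c,u,v,z)-p)).round(1))
for r in(160,180,220):
    k=[i for i in range(170,345) if g[r,i,0]>190 and g[r,i,2]<60]; a,b=k[0]-.5,k[-1]+.5; print(r,a,b,(R.T@(ray(c,a,r,p[2]-153.8)-p)).round(1),(R.T@(ray(c,b,r,p[2]-153.8)-p)).round(1))
E
```

```text
290.03092575177885
141 [197, 309]
150 [198, 309]
[ 52.2 -37.8 206. ]
[ 52.1  30.8 206.2]
[ 55.6 -12.9 190.1]
[ 55.6   5.8 190.1]
160 183.5 329.5 [ 50.2 -33.  153.7] [ 50.1  29.6 153.9]
180 185.5 328.5 [ 41.3 -32.7 153.7] [ 41.2  29.8 153.9]
220 188.5 326.5 [ 22.5 -32.7 153.7] [ 22.4  30.2 153.9]
```

Aside from a ~1.7 mm lateral error (rim end at cols 197–310, cover at 184–330) the cover is over housing 1. Correct and lower.

send_rows(offset=[[0.4,-1.7,5],[0.4,-1.7,10],[0.4,-1.7,15],[0.4,-1.7,20],[0.4,-1.7,20]], dr=[[0,0,0],[0,0,0],[0,0,0],[0,0,0],[0,0,0]])

```text
time_s: 10.52
tool_pos: [640.7, 73.5, 217.2]
ee_rot: [[0.036, 0.999, -0.003], [0.999, -0.036, 0.0], [0.0, -0.003, -1.0]]
force: [-0.6, -0.7, -1.2]
opening: 62.4
```

send_rows(offset=[[0,0,2],[0,0,4],[0,0,6],[0,0,8],[0,0,9]], dr=[[0,0,0],[0,0,0],[0,0,0],[0,0,0],[0,0,0]])

```text
time_s: 10.93
tool_pos: [641.4, 73.7, 209.8]
ee_rot: [[0.036, 0.999, 0.0], [0.999, -0.036, 0.001], [0.001, 0.0, -1.0]]
force: [-0.1, 2.7, 1.2]
opening: 62.0
```

Run:
```python
from h import *
plan((642.1,73.7,210,88.0))
c,im,d,W=shot('wrist'); held(W,im)
```

```text
now [641.4  73.7 209.8] yaw 87.94 F [-0.1  2.7  1.2] op 62.0 t 10.93
  off [ 0.   0.7 -0.2] dr [ 0.0004 -0.0005 -0.001 ] rows>= 1
held: front edge x 51.2 y edges near/far [array([-32.8,  30. ]), array([-32.9,  30. ])] top z0 153.8 slope [0.01  0.002] 22601
```

send_rows(offset=[[0,0,0.5],[0,0,0.5]], dr=[[0,0,0],[0,0,0]])

```text
time_s: 11.15
tool_pos: [641.4, 73.8, 209.7]
ee_rot: [[0.036, 0.999, 0.001], [0.999, -0.036, 0.0], [0.0, 0.001, -1.0]]
force: [-0.3, 1.9, 1.7]
opening: 62.4
```

send_rows(offset=[[0,0,0],[0,0,0],[0,0,0],[0,0,0],[0,0,0]], dr=[[0,0,0],[0,0,0],[0,0,0],[0,0,0],[0,0,0]], claw=0)

```text
time_s: 11.57
tool_pos: [641.2, 73.3, 209.2]
ee_rot: [[0.036, 0.999, -0.0], [0.999, -0.036, -0.0], [-0.0, -0.0, -1.0]]
force: [-0.1, -0.5, -0.8]
opening: 85.5
```

send_rows(offset=[[0,0,0],[0,0,-10],[0,0,-30],[0,0,-50],[0,0,-50]], dr=[[0,0,0],[0,0,0],[0,0,0],[0,0,0],[0,0,0]])

```text
time_s: 11.98
tool_pos: [642.9, 73.5, 263.9]
ee_rot: [[0.035, 0.999, 0.008], [0.999, -0.035, -0.0], [-0.0, 0.008, -1.0]]
force: [-0.0, -0.5, -0.3]
opening: 85.2
```

send_rows(offset=[[0,0,0],[0,0,0],[0,0,0],[0,0,0],[0,0,0]], dr=[[0,0,0],[0,0,0],[0,0,0],[0,0,0],[0,0,0]], claw=1)

```text
time_s: 12.4
tool_pos: [640.9, 73.5, 258.3]
ee_rot: [[0.036, 0.999, -0.002], [0.999, -0.036, 0.0], [0.0, -0.002, -1.0]]
force: [-0.0, -0.5, 0.1]
opening: 25.4
```

```bash
cat >> h.py <<'E'
def placed(near,name='wrist',save=None):
    c,im,d,W=shot(name,save); hsv=cv2.cvtColor(im,cv2.COLOR_RGB2HSV); Z=W[...,2]
    m=(hsv[...,1]>150)&(hsv[...,0]<25)&(hsv[...,0]>4)&(Z>30)&(Z<75)&(np.linalg.norm(W[...,:2]-np.array(near,float),axis=-1)<75)
    m=cv2.morphologyEx(m.astype(np.uint8),cv2.MORPH_OPEN,np.ones((3,3)))>0; P=W[m]
    if len(P)<50: print('no cover');return
    r=cv2.minAreaRect(P[:,:2].astype(np.float32)); A=np.c_[P[:,:2]-P[:,:2].mean(0),np.ones(len(P))]; k=np.linalg.lstsq(A,P[:,2],rcond=None)[0]
    print('placed',len(P),np.round(r[0],1),np.round(r[1],1),round(r[2],1),'topz',np.percentile(P[:,2],[5,50,95]).round(1),'slope',k[:2].round(3))
E
python3 - <<'E'
from h import *
plan((642,74,232,88.0)); placed((641,74))
E
```

```text
now [640.9  73.5 258.3] yaw 87.96 F [-0.  -0.5  0.1] op 25.4 t 12.4
  off [ 0.6  1.1 26.3] dr [-0.0019 -0.     -0.0008] rows>= 1
placed 11839 [639.9  73.8] [104.1  68.6] 87.3 topz [54.6 55.8 56.9] slope [-0.001 -0.012]
```

Cover rests level on the clips (top at 55.8). Press.

send_rows(offset=[[0,0.3,5],[0,0.3,12],[0,0.3,20],[0,0.3,26],[0,0.3,26]], dr=[[0,0,0],[0,0,0],[0,0,0],[0,0,0],[0,0,0]])

```text
time_s: 12.87
tool_pos: [640.7, 73.5, 231.0]
ee_rot: [[0.036, 0.999, -0.004], [0.999, -0.036, 0.0], [0.0, -0.004, -1.0]]
force: [-1.0, 0.9, -0.1]
opening: -0.0
```

send_rows(offset=[[0,0,1],[0,0,2],[0,0,3],[0,0,4],[0,0,5]], dr=[[0,0,0],[0,0,0],[0,0,0],[0,0,0],[0,0,0]])

```text
time_s: 13.28
tool_pos: [641.8, 73.5, 228.9]
ee_rot: [[0.036, 0.999, 0.001], [0.999, -0.036, 0.0], [0.0, 0.001, -1.0]]
force: [-1.1, 0.2, 5.0]
opening: -0.1
```

send_rows(offset=[[0,0,1],[0,0,2],[0,0,3],[0,0,4],[0,0,5]], dr=[[0,0,0],[0,0,0],[0,0,0],[0,0,0],[0,0,0]])

```text
time_s: 13.7
tool_pos: [642.4, 73.5, 225.1]
ee_rot: [[0.036, 0.999, 0.004], [0.999, -0.036, -0.0], [0.0, 0.004, -1.0]]
force: [0.4, 0.7, 3.1]
opening: 0.1
```

Run:
```python
from h import *
plan(); placed((641,74))
```

```text
now [642.4  73.5 225.1] yaw 87.96 F [0.4 0.7 3.1] op 0.1 t 13.7
placed 12451 [639.9  73.8] [103.5  68.7] 87.8 topz [49.2 50.6 52.1] slope [-0.002 -0.038]
```

send_rows(offset=[[0,0,1],[0,0,2.5],[0,0,4],[0,0,5.5],[0,0,7]], dr=[[0,0,0],[0,0,0],[0,0,0],[0,0,0],[0,0,0]])

```text
time_s: 14.17
tool_pos: [641.3, 73.5, 215.7]
ee_rot: [[0.036, 0.999, -0.001], [0.999, -0.036, 0.0], [0.0, -0.001, -1.0]]
force: [-0.6, 0.9, 0.9]
opening: 0.3
```

send_rows(offset=[[0,0,1],[0,0,2],[0,0,3],[0,0,4],[0,0,4]], dr=[[0,0,0],[0,0,0],[0,0,0],[0,0,0],[0,0,0]])

```text
time_s: 14.58
tool_pos: [641.3, 73.5, 215.4]
ee_rot: [[0.035, 0.999, -0.0], [0.999, -0.035, -0.0], [-0.0, -0.0, -1.0]]
force: [-5.3, -0.5, 20.7]
opening: -0.3
```

Run:
```python
from h import *
plan(); placed((641,74))
```

```text
now [641.3  73.5 215.4] yaw 87.98 F [-5.3 -0.5 20.7] op -0.3 t 14.58
placed 12330 [640.9  77.1] [101.3  63.5] 87.4 topz [41.  42.  43.1] slope [-0.001 -0.008]
```

Housing 1 done: cover top at 42.0, level. Back for cover 2.

send_rows(offset=[[0,0,-10],[0,0,-30],[0,0,-60],[0,0,-85],[0,0,-85]], dr=[[0,0,0],[0,0,0],[0,0,0],[0,0,0],[0,0,0]])

```text
time_s: 15.05
tool_pos: [643.3, 73.6, 302.4]
ee_rot: [[0.035, 0.999, 0.01], [0.999, -0.035, -0.0], [-0.0, 0.01, -1.0]]
force: [1.3, 0.1, 0.4]
opening: 0.1
```

Run:
```python
from h import *
plan((422.7,-101.3,270,83.3),(422.7,-101.3,221,83.3)); placed((641,74))
```

```text
now [643.3  73.6 302.4] yaw 87.97 F [1.3 0.1 0.4] op 0.1 t 15.05
  off [ -91.3 -107.3   15.1] dr [ 0.0048 -0.0002  0.0407] rows>= 4
  off [ -95.6 -103.4   15.7] dr [ 0.0048 -0.0002  0.0407] rows>= 4
  off [ 0.  0. 49.] dr [0. 0. 0.] rows>= 2
placed 7492 [640.8  76.5] [99.8 63.2] 87.2 topz [40.9 42.  43. ] slope [-0. -0.]
```

send_rows(offset=[[-91,-106,13],[-91,-106,13],[-91,-106,13],[-91,-106,13],[-91,-106,13]], dr=[[0,0,0.04],[0,0,0.04],[0,0,0.04],[0,0,0.04],[0,0,0.04]])

```text
time_s: 15.52
tool_pos: [528.4, -15.0, 282.4]
ee_rot: [[0.079, 0.997, -0.009], [0.997, -0.079, 0.002], [0.001, -0.009, -1.0]]
force: [-0.5, 0.8, 0.0]
opening: -0.4
```

send_rows(offset=[[-25,-25,15],[-50,-55,15],[-75,-80,15],[-96,-103,15],[-96,-103,15]], dr=[[0,0,0.04],[0,0,0.04],[0,0,0.04],[0,0,0.04],[0,0,0.04]])

```text
time_s: 15.93
tool_pos: [419.4, -102.9, 268.3]
ee_rot: [[0.119, 0.993, -0.006], [0.993, -0.119, 0.002], [0.002, -0.006, -1.0]]
force: [-0.8, 1.0, -0.1]
opening: -0.1
```

send_rows(offset=[[0,0,0],[0,0,0],[0,0,0],[0,0,0]], dr=[[0,0,0],[0,0,0],[0,0,0],[0,0,0]])

```text
time_s: 16.27
tool_pos: [423.5, -101.1, 269.2]
ee_rot: [[0.114, 0.994, 0.001], [0.994, -0.114, -0.0], [-0.0, 0.001, -1.0]]
force: [-0.5, 0.5, -0.5]
opening: -0.3
```

Run:
```python
from h import *
plan((422.7,-101.3,221,83.3))
```

```text
now [ 423.5 -101.1  269.2] yaw 83.48 F [-0.5  0.5 -0.5] op -0.3 t 16.27
  off [-0.3 -0.9 48.2] dr [0.0011 0.0003 0.0032] rows>= 2
```

send_rows(offset=[[0,-1,15],[0,-1,30],[0,-1,42],[0,-1,48],[0,-1,48]], dr=[[0,0,0.003],[0,0,0.003],[0,0,0.003],[0,0,0.003],[0,0,0.003]])

```text
time_s: 16.68
tool_pos: [421.8, -101.0, 220.3]
ee_rot: [[0.117, 0.993, -0.002], [0.993, -0.117, 0.001], [0.001, -0.002, -1.0]]
force: [-0.1, -0.2, 0.5]
opening: 0.1
```

send_rows(offset=[[0,0,0],[0,0,0],[2,0,0],[4,0,0],[6,0,0]], dr=[[0,0,0],[0,0,0],[0,0,0],[0,0,0],[0,0,0]])

```text
time_s: 17.1
tool_pos: [422.2, -95.4, 221.8]
ee_rot: [[0.118, 0.993, 0.001], [0.993, -0.118, -0.0], [-0.0, 0.001, -1.0]]
force: [-0.3, 0.1, 0.2]
opening: -0.1
```

Run:
```python
from h import *
plan((438.9,36.8,221,83.3))
```

```text
now [422.2 -95.4 221.8] yaw 83.2 F [-0.3  0.1  0.2] op -0.1 t 17.1
  off [133.2   0.9   0.7] dr [ 0.001   0.0004 -0.0018] rows>= 4
```

Tip at ~48.5, mid-edge of cover 2. Push it out.

send_rows(offset=[[5,0.2,0.7],[11,0.2,0.7],[17,0.5,0.7],[23,0.9,0.7],[29,0.9,0.7]], dr=[[0,0,-0.002],[0,0,-0.002],[0,0,-0.002],[0,0,-0.002],[0,0,-0.002]])

```text
time_s: 17.52
tool_pos: [426.6, -66.2, 220.7]
ee_rot: [[0.116, 0.993, 0.0], [0.993, -0.116, -0.0], [-0.0, 0.0, -1.0]]
force: [0.5, -1.3, 0.5]
opening: -0.4
```

send_rows(offset=[[5,0,0],[11,0,0],[17,0,0],[23,0,0],[29,0,0]], dr=[[0,0,0],[0,0,0],[0,0,0],[0,0,0],[0,0,0]])

```text
time_s: 17.93
tool_pos: [429.9, -37.4, 220.6]
ee_rot: [[0.116, 0.993, -0.0], [0.993, -0.116, 0.0], [0.0, -0.0, -1.0]]
force: [-0.1, -0.9, -0.3]
opening: -0.1
```

send_rows(offset=[[5,0,0],[11,0,0],[17,0,0],[23,0,0],[29,0,0]], dr=[[0,0,0],[0,0,0],[0,0,0],[0,0,0],[0,0,0]])

```text
time_s: 18.35
tool_pos: [433.2, -8.6, 220.6]
ee_rot: [[0.116, 0.993, -0.0], [0.993, -0.116, 0.0], [0.0, -0.0, -1.0]]
force: [0.4, -0.3, -0.7]
opening: -0.1
```

send_rows(offset=[[5,0,0],[11,0,0],[17,0,0],[23,0,0],[27,0,0]], dr=[[0,0,0],[0,0,0],[0,0,0],[0,0,0],[0,0,0]])

```text
time_s: 18.77
tool_pos: [436.3, 18.3, 220.6]
ee_rot: [[0.116, 0.993, -0.0], [0.993, -0.116, 0.0], [0.0, -0.0, -1.0]]
force: [0.0, -0.1, -0.4]
opening: 0.2
```

send_rows(offset=[[5,0,0],[11,0,0],[16,0,0],[20,0,0],[20,0,0]], dr=[[0,0,0],[0,0,0],[0,0,0],[0,0,0],[0,0,0]])

```text
time_s: 19.18
tool_pos: [438.7, 38.1, 220.6]
ee_rot: [[0.115, 0.993, 0.0], [0.993, -0.115, 0.0], [0.0, 0.0, -1.0]]
force: [-0.1, 0.0, -0.4]
opening: 0.1
```

send_rows(offset=[[0,0,-30],[0,0,-65],[0,0,-100],[0,0,-115],[0,0,-115]], dr=[[0,0,0],[0,0,0],[0,0,0],[0,0,0],[0,0,0]], claw=0)

```text
time_s: 19.6
tool_pos: [439.6, 37.3, 338.9]
ee_rot: [[0.116, 0.993, 0.008], [0.993, -0.116, -0.001], [-0.0, 0.008, -1.0]]
force: [0.1, 0.7, -0.6]
opening: 60.6
```

send_rows(offset=[[0,0,0],[0,0,0],[0,0,0]], dr=[[0,0,0],[0,0,0],[0,0,0]])

```text
time_s: 19.85
tool_pos: [438.1, 37.4, 334.4]
ee_rot: [[0.117, 0.993, -0.003], [0.993, -0.117, 0.0], [0.0, -0.003, -1.0]]
force: [0.3, -0.8, 0.3]
opening: 85.8
```

Run:
```python
from h import *
covers(); plan()
```

```text
shelf z 35.5 c [443.   74.3] size [106.9  64.7] ang 82.98 disp x,y -0.4 33.6 slope [ 0.001 -0.   ]
stack z 44.4 c [432.2 -20.9] size [99.8 63.6] ang 83.39 disp x,y 0.1 -62.1 slope [-0.001 -0.001]
now [438.2  37.4 334.3] yaw 83.3 F [-0.1 -0.  -0.1] op 85.1 t 19.9
```

Run:
```python
from h import *
plan((443.8,77.5,235,83.2),(443.8,77.5,187.5,83.2))
```

```text
now [438.2  37.4 334.3] yaw 83.3 F [-0.1 -0.  -0.1] op 85.1 t 19.9
  off [40.4  1.2 99.3] dr [-0.0033 -0.0002  0.0018] rows>= 3
  off [ 0.   0.  47.5] dr [0. 0. 0.] rows>= 2
```

send_rows(offset=[[20,0.5,30],[40,0.8,65],[40,0.8,90],[40,0.8,98],[40,0.8,98]], dr=[[0,0,0.002],[0,0,0.002],[0,0,0.002],[0,0,0.002],[0,0,0.002]])

```text
time_s: 20.32
tool_pos: [443.2, 77.2, 235.1]
ee_rot: [[0.118, 0.993, -0.007], [0.993, -0.118, 0.0], [-0.0, -0.007, -1.0]]
force: [-0.5, -0.5, 0.5]
opening: 85.3
```

send_rows(offset=[[0,0,12],[0,0,25],[0,0,37],[0,0,48],[0,0,48]], dr=[[0,0,0],[0,0,0],[0,0,0],[0,0,0],[0,0,0]])

```text
time_s: 20.73
tool_pos: [444.3, 76.5, 189.2]
ee_rot: [[0.119, 0.993, -0.001], [0.993, -0.119, 0.0], [-0.0, -0.001, -1.0]]
force: [-0.3, 1.0, -0.7]
opening: 85.3
```

send_rows(offset=[[0,0,0],[0,0,0]], dr=[[0,0,0],[0,0,0]])

```text
time_s: 20.9
tool_pos: [444.5, 76.8, 190.6]
ee_rot: [[0.119, 0.993, 0.002], [0.993, -0.119, -0.0], [0.0, 0.002, -1.0]]
force: [-0.8, 0.1, 0.2]
opening: 85.4
```

send_rows(offset=[[0,0,0],[0,0,0],[0,0,0],[0,0,0],[0,0,0]], dr=[[0,0,0],[0,0,0],[0,0,0],[0,0,0],[0,0,0]], claw=1)

```text
time_s: 21.32
tool_pos: [444.3, 77.0, 190.8]
ee_rot: [[0.118, 0.993, 0.002], [0.993, -0.118, -0.0], [0.0, 0.002, -1.0]]
force: [-0.4, -0.3, 7.2]
opening: 62.3
```

send_rows(offset=[[0,0,0],[0,0,0],[0,0,0],[0,0,-5],[0,0,-10]], dr=[[0,0,0],[0,0,0],[0,0,0],[0,0,0],[0,0,0]])

```text
time_s: 21.73
tool_pos: [444.1, 77.1, 200.2]
ee_rot: [[0.118, 0.993, 0.0], [0.993, -0.118, -0.0], [0.0, 0.0, -1.0]]
force: [-0.5, -0.5, -1.7]
opening: 62.2
```

send_rows(offset=[[0,0,-15],[0,0,-35],[0,0,-60],[0,0,-90],[0,0,-130]], dr=[[0,0,0],[0,0,0],[0,0,0],[0,0,0],[0,0,0]])

```text
time_s: 22.15
tool_pos: [443.1, 77.1, 329.9]
ee_rot: [[0.118, 0.993, -0.005], [0.993, -0.118, 0.0], [-0.0, -0.005, -1.0]]
force: [1.6, -0.4, -0.8]
opening: 62.5
```

Run:
```python
from h import *
c,im,d,W=shot('wrist'); held(W,im)
for q in((629,256),(640,75),(634,-105),(622,-244)): housing(q,name='top')
plan((515,215,345,76)); plan((520,-150,345,90))
```

```text
held: front edge x 51.1 y edges near/far [array([-37.2,  25.2]), array([-37.3,  25.1])] top z0 163.1 slope [0.002 0.019] 22149
no rim
no rim
no rim
no rim
now [443.6  77.1 329.8] yaw 83.21 F [ 0.9  0.6 -1.7] op 62.1 t 22.4
  off [145.3  54.6 -15.2] dr [ 0.0002 -0.      0.1258] rows>= 4
now [443.6  77.1 329.8] yaw 83.21 F [ 0.9  0.6 -1.7] op 62.1 t 22.4
  off [-108.3   51.4   -7.6] dr [ 0.0001 -0.     -0.0593] rows>= 3
  off [-111.1   44.9   -7.6] dr [ 0.0001 -0.     -0.0593] rows>= 3
```

Run:
```python
from h import *
plan((502,228,345,76))
c,im,d,W=shot('wrist'); held(W,im)
```

```text
now [443.6  77.1 329.8] yaw 83.21 F [ 0.9  0.6 -1.7] op 62.1 t 22.4
  off [156.7  40.2 -15.2] dr [ 0.0002 -0.      0.1258] rows>= 4
held: front edge x 51.7 y edges near/far [array([-32.1,  30.4]), array([-32.2,  30.4])] top z0 155.1 slope [0.001 0.002] 22362
```

send_rows(offset=[[35,10,-5],[75,20,-10],[115,30,-15],[145,37,-15],[156,40,-15]], dr=[[0,0,0.03],[0,0,0.06],[0,0,0.09],[0,0,0.126],[0,0,0.126]])

```text
time_s: 22.87
tool_pos: [503.2, 230.6, 343.0]
ee_rot: [[0.24, 0.971, -0.0], [0.971, -0.24, 0.001], [0.001, -0.001, -1.0]]
force: [0.6, -1.3, -0.7]
opening: 62.3
```

send_rows(offset=[[0,0,0],[0,0,0],[0,0,0],[0,0,0],[0,0,0]], dr=[[0,0,0],[0,0,0],[0,0,0],[0,0,0],[0,0,0]])

```text
time_s: 23.28
tool_pos: [501.9, 225.9, 344.3]
ee_rot: [[0.244, 0.97, -0.002], [0.97, -0.244, -0.001], [-0.001, -0.001, -1.0]]
force: [-0.4, 0.2, -0.3]
opening: 62.3
```

Run:
```python
from h import *
plan()
m,c,im,W=housing((629,256),'w6'); held(W,im)
```

```text
now [501.9 225.9 344.3] yaw 75.89 F [-0.4  0.2 -0.3] op 62.3 t 23.28
rim px 2732 uv [342  53] [425 166] rect [628.3 262. ] [101.3  69.2] yaw 77.29 | pct c [628. 262.] ext [ 67.9 100.1] z 33.7
held: front edge x 51.2 y edges near/far [array([-33. ,  29.6]), array([-33. ,  29.7])] top z0 156.2 slope [0.002 0.005] 22423
```

Run:
```python
from h import *
plan((629.4,260.5,300,77.3),(629.4,260.5,242,77.3))
```

```text
now [502.1 226.1 344.5] yaw 75.89 F [-0.4 -0.8 -0.5] op 62.0 t 23.33
  off [ 64.5 115.1  44.4] dr [-0.0008  0.0005 -0.0246] rows>= 4
  off [ 0.  0. 58.] dr [0. 0. 0.] rows>= 2
```

send_rows(offset=[[15,28,10],[32,58,22],[48,88,34],[60,108,44],[64,115,44]], dr=[[0,0,-0.0246],[0,0,-0.0246],[0,0,-0.0246],[0,0,-0.0246],[0,0,-0.0246]])

```text
time_s: 23.75
tool_pos: [632.0, 260.9, 298.5]
ee_rot: [[0.22, 0.976, 0.0], [0.976, -0.22, -0.0], [0.0, 0.0, -1.0]]
force: [0.3, -0.0, 0.1]
opening: 61.9
```

send_rows(offset=[[0,0,15],[0,0,30],[0,0,45],[0,0,56],[0,0,56]], dr=[[0,0,0],[0,0,0],[0,0,0],[0,0,0],[0,0,0]])

```text
time_s: 24.17
tool_pos: [627.9, 260.6, 242.3]
ee_rot: [[0.219, 0.976, -0.006], [0.976, -0.219, -0.001], [-0.003, -0.005, -1.0]]
force: [-0.7, 0.3, -0.8]
opening: 62.4
```

send_rows(offset=[[0,0,0],[0,0,0],[0,0,0],[0,0,0]], dr=[[0,0,0],[0,0,0],[0,0,0],[0,0,0]])

```text
time_s: 24.5
tool_pos: [629.7, 261.5, 245.9]
ee_rot: [[0.218, 0.976, 0.002], [0.976, -0.218, 0.0], [0.001, 0.002, -1.0]]
force: [-0.0, 0.5, -0.6]
opening: 62.1
```

```bash
cat >> h.py <<'E'
def align(save):
    """held cover over a housing: compare front rim end with the cover, tool frame"""
    plan(); o=readout.get_obs();R=np.array(o['ee_rot']);p=np.array(o['tool_pos'])
    c,im,d,W=shot('wrist',save); held(W,im); g=im.astype(int)
    T=(W-p)@R; m=(g.min(-1)>150)&(abs(W[...,2]-34)<4)&(T[...,0]>45)&(T[...,0]<75)&(abs(T[...,1])<45)
    v,u=np.nonzero(m); Q=np.array([R.T@(ray(c,a,b,34)-p) for a,b in zip(u,v)])
    r=np.percentile(Q,[1,50,99],axis=0); print('rim n',m.sum(),'y lo/hi',r[0,1].round(1),r[2,1].round(1),'mid',((r[0,1]+r[2,1])/2).round(1),'front edge x',r[2,0].round(1))
    b=[np.median(Q[(Q[:,1]>a)&(Q[:,1]<a+12),0].max()) if ((Q[:,1]>a)&(Q[:,1]<a+12)).any() else None for a in(-34,20)]; print('front x left/right',b)
E
python3 - <<'E'
from h import *
align('w7'); plan((629.4,260.5,214,77.3))
E
```

```text
now [629.7 261.5 245.9] yaw 77.4 F [-0.   0.5 -0.6] op 62.1 t 24.5
held: front edge x 51.5 y edges near/far [array([-32.6,  29.9]), array([-32.5,  30.1])] top z0 155.8 slope [0.001 0.004] 22174
rim n 871 y lo/hi -35.6 30.9 mid -2.3 front edge x 51.8
front x left/right [np.float64(51.82969656436822), np.float64(51.16110243466372)]
now [629.6 261.6 245.7] yaw 77.4 F [-1.  1.  0.] op 62.3 t 24.55
  off [-1.1 -0.  31.7] dr [ 0.0016 -0.0008  0.0018] rows>= 1
```

send_rows(offset=[[-0.4,-0.6,5],[-0.4,-0.6,10],[-0.4,-0.6,16],[-0.4,-0.6,22],[-0.4,-0.6,22]], dr=[[0,0,0],[0,0,0],[0,0,0],[0,0,0],[0,0,0]])

```text
time_s: 24.97
tool_pos: [628.0, 261.0, 220.5]
ee_rot: [[0.218, 0.976, -0.004], [0.976, -0.218, -0.001], [-0.002, -0.003, -1.0]]
force: [-0.6, -0.8, -1.3]
opening: 62.0
```

send_rows(offset=[[0,0,2],[0,0,4],[0,0,7],[0,0,10],[0,0,11]], dr=[[0,0,0],[0,0,0],[0,0,0],[0,0,0],[0,0,0]])

```text
time_s: 25.38
tool_pos: [628.7, 261.2, 211.5]
ee_rot: [[0.218, 0.976, 0.0], [0.976, -0.218, 0.0], [0.0, 0.0, -1.0]]
force: [-0.7, -0.3, 4.1]
opening: 62.1
```

Run:
```python
from h import *
plan((629.2,261,212,77.4))
c,im,d,W=shot('wrist'); held(W,im)
```

```text
now [628.7 261.2 211.5] yaw 77.4 F [-0.7 -0.3  4.1] op 62.1 t 25.38
  off [-0.1  0.5 -0.5] dr [ 0.     -0.     -0.0001] rows>= 1
held: front edge x 51.4 y edges near/far [array([-32.9,  29.7]), array([-32.8,  29.9])] top z0 156.1 slope [0.001 0.005] 22419
```

send_rows(offset=[[0,0,0],[0,0,0],[0,0,0],[0,0,0],[0,0,0]], dr=[[0,0,0],[0,0,0],[0,0,0],[0,0,0],[0,0,0]], claw=0)

```text
time_s: 25.85
tool_pos: [628.7, 261.2, 211.7]
ee_rot: [[0.218, 0.976, 0.0], [0.976, -0.218, 0.0], [0.0, 0.0, -1.0]]
force: [0.2, -0.1, 0.3]
opening: 85.5
```

send_rows(offset=[[0,0,0],[0,0,-10],[0,0,-25],[0,0,-40],[0,0,-40]], dr=[[0,0,0],[0,0,0],[0,0,0],[0,0,0],[0,0,0]])

```text
time_s: 26.27
tool_pos: [630.0, 261.6, 255.5]
ee_rot: [[0.218, 0.976, 0.007], [0.976, -0.218, 0.002], [0.003, 0.006, -1.0]]
force: [0.2, 0.7, 0.5]
opening: 85.2
```

send_rows(offset=[[0,0,0],[0,0,0],[0,0,0],[0,0,0],[0,0,0]], dr=[[0,0,0],[0,0,0],[0,0,0],[0,0,0],[0,0,0]], claw=1)

```text
time_s: 26.68
tool_pos: [628.4, 261.1, 250.7]
ee_rot: [[0.218, 0.976, -0.002], [0.976, -0.218, -0.0], [-0.001, -0.001, -1.0]]
force: [-1.2, -0.2, 0.1]
opening: 25.4
```

send_rows(offset=[[0,0,0],[0,0,0],[0,0,0],[0,0,0],[0,0,0]], dr=[[0,0,0],[0,0,0],[0,0,0],[0,0,0],[0,0,0]])

```text
time_s: 27.1
tool_pos: [628.7, 261.2, 251.6]
ee_rot: [[0.218, 0.976, 0.0], [0.976, -0.218, -0.0], [-0.0, 0.0, -1.0]]
force: [0.5, -0.4, 0.0]
opening: 0.0
```

Run:
```python
from h import *
plan((629.2,261,232,77.4)); placed((629,261))
```

```text
now [628.7 261.2 251.6] yaw 77.39 F [ 0.5 -0.4  0. ] op 0.0 t 27.1
  off [-0.1  0.5 19.6] dr [ 0.      0.     -0.0001] rows>= 1
placed 4173 [628.  270.4] [85.8 66.1] 77.5 topz [54.9 55.9 56.9] slope [-0.001 -0.006]
```

Loose and level (top 55.9). Press from 251.6 down to ~213.5.

send_rows(offset=[[0,0,6],[0,0,12],[0,0,18],[0,0,20],[0,0,20]], dr=[[0,0,0],[0,0,0],[0,0,0],[0,0,0],[0,0,0]])

```text
time_s: 27.57
tool_pos: [628.2, 261.1, 230.2]
ee_rot: [[0.218, 0.976, -0.002], [0.976, -0.218, -0.001], [-0.001, -0.002, -1.0]]
force: [1.3, -0.4, -0.2]
opening: -0.1
```

send_rows(offset=[[0,0,1],[0,0,2],[0,0,3.5],[0,0,5],[0,0,6.5]], dr=[[0,0,0],[0,0,0],[0,0,0],[0,0,0],[0,0,0]])

```text
time_s: 27.98
tool_pos: [629.4, 261.4, 226.6]
ee_rot: [[0.218, 0.976, 0.003], [0.976, -0.218, 0.001], [0.001, 0.003, -1.0]]
force: [-0.8, 0.1, 7.5]
opening: 0.2
```

send_rows(offset=[[0,0,1.5],[0,0,3],[0,0,4.5],[0,0,6],[0,0,7]], dr=[[0,0,0],[0,0,0],[0,0,0],[0,0,0],[0,0,0]])

```text
time_s: 28.4
tool_pos: [628.6, 261.2, 217.8]
ee_rot: [[0.218, 0.976, -0.0], [0.976, -0.218, -0.0], [-0.0, -0.0, -1.0]]
force: [-0.1, -0.1, 1.2]
opening: 0.2
```

send_rows(offset=[[0,0,1],[0,0,2],[0,0,3],[0,0,4],[0,0,4]], dr=[[0,0,0],[0,0,0],[0,0,0],[0,0,0],[0,0,0]])

```text
time_s: 28.82
tool_pos: [628.4, 261.2, 215.5]
ee_rot: [[0.218, 0.976, -0.001], [0.976, -0.218, -0.0], [-0.001, -0.001, -1.0]]
force: [-3.1, -0.2, 9.0]
opening: -0.2
```

Run:
```python
from h import *
plan(); placed((629,261))
```

```text
now [628.4 261.2 215.5] yaw 77.41 F [-3.1 -0.2  9. ] op -0.2 t 28.82
placed 5069 [629. 264.] [99.1 63.5] 76.4 topz [41.  42.  48.8] slope [-0.015  0.009]
```

send_rows(offset=[[0,0,-10],[0,0,-30],[0,0,-60],[0,0,-85],[0,0,-85]], dr=[[0,0,0],[0,0,0],[0,0,0],[0,0,0],[0,0,0]])

```text
time_s: 29.28
tool_pos: [630.5, 261.7, 305.0]
ee_rot: [[0.218, 0.976, 0.01], [0.976, -0.218, 0.002], [0.005, 0.01, -1.0]]
force: [1.6, -0.1, 0.3]
opening: 0.2
```

Run:
```python
from h import *
plan((422.7,-101.3,270,83.3)); placed((629,261))
```

```text
now [630.5 261.7 305. ] yaw 77.4 F [ 1.6 -0.1  0.3] op 0.2 t 29.28
  off [-133.3  -41.3   10.7] dr [ 0.0033 -0.0014 -0.0343] rows>= 4
  off [-131.7  -45.8   11. ] dr [ 0.0033 -0.0014 -0.0343] rows>= 4
  off [-130.1  -50.3   11.3] dr [ 0.0033 -0.0014 -0.0343] rows>= 4
placed 2888 [626.4 253.1] [79.4 63.5] 77.3 topz [40.9 42.  43.1] slope [-0.002  0.001]
```

send_rows(offset=[[-133,-41,9],[-133,-41,9],[-133,-41,9],[-133,-41,9],[-133,-41,9]], dr=[[0,0,-0.034],[0,0,-0.034],[0,0,-0.034],[0,0,-0.034],[0,0,-0.034]])

```text
time_s: 29.75
tool_pos: [556.9, 137.5, 288.4]
ee_rot: [[0.188, 0.982, -0.008], [0.982, -0.188, -0.001], [-0.002, -0.007, -1.0]]
force: [-0.3, 0.3, -0.2]
opening: -0.4
```

send_rows(offset=[[-132,-46,9],[-132,-46,9],[-132,-46,9],[-132,-46,9],[-132,-46,9]], dr=[[0,0,-0.034],[0,0,-0.034],[0,0,-0.034],[0,0,-0.034],[0,0,-0.034]])

```text
time_s: 30.17
tool_pos: [488.7, 17.4, 280.2]
ee_rot: [[0.155, 0.988, -0.004], [0.988, -0.155, 0.0], [-0.0, -0.004, -1.0]]
force: [-0.6, 0.3, -0.2]
opening: 0.1
```

send_rows(offset=[[-35,-13,13],[-70,-26,13],[-105,-39,13],[-130,-50,13],[-130,-50,13]], dr=[[0,0,-0.034],[0,0,-0.034],[0,0,-0.034],[0,0,-0.034],[0,0,-0.034]])

```text
time_s: 30.58
tool_pos: [420.7, -104.2, 267.7]
ee_rot: [[0.122, 0.993, -0.0], [0.993, -0.122, -0.0], [-0.0, -0.0, -1.0]]
force: [1.1, 0.7, 0.5]
opening: 0.2
```

send_rows(offset=[[0,0,0],[0,0,0],[0,0,0],[0,0,0],[0,0,0]], dr=[[0,0,0],[0,0,0],[0,0,0],[0,0,0],[0,0,0]])

```text
time_s: 31.0
tool_pos: [421.5, -100.8, 268.1]
ee_rot: [[0.116, 0.993, 0.0], [0.993, -0.116, -0.0], [-0.0, 0.0, -1.0]]
force: [0.2, -0.2, -0.5]
opening: 0.2
```

Run:
```python
from h import *
plan((422.7,-101.3,213,83.3))
c,im,d,W=shot('top'); Z=W[...,2]
for q in((629,262),(640,75),(634,-105),(622,-244)):
    m=(Z>25)&(Z<60)&(np.linalg.norm(W[...,:2]-np.array(q),axis=-1)<90); print(q,m.sum(),np.median(W[m],axis=0).round(0))
```

```text
now [ 421.5 -100.8  268.1] yaw 83.36 F [ 0.2 -0.2 -0.5] op 0.2 t 31.0
  off [-0.4  1.2 55.1] dr [0.0004 0.     0.0011] rows>= 2
(629, 262) 850 [629. 263.  42.]
(640, 75) 834 [642.  77.  43.]
(634, -105) 380 [634. -92.  35.]
(622, -244) 389 [ 628. -256.   34.]
```

send_rows(offset=[[0,1,15],[0,1,32],[0,1,46],[0,1,55],[0,1,55]], dr=[[0,0,0],[0,0,0],[0,0,0],[0,0,0],[0,0,0]])

```text
time_s: 31.47
tool_pos: [421.8, -101.5, 211.8]
ee_rot: [[0.117, 0.993, -0.003], [0.993, -0.117, 0.001], [0.001, -0.003, -1.0]]
force: [-0.5, 0.1, -0.3]
opening: -0.0
```

send_rows(offset=[[0,0,0],[0,0,0],[2,0,0],[4,0,0],[6,0,0]], dr=[[0,0,0],[0,0,0],[0,0,0],[0,0,0],[0,0,0]])

```text
time_s: 31.88
tool_pos: [422.7, -95.8, 213.7]
ee_rot: [[0.118, 0.993, 0.001], [0.993, -0.118, -0.001], [-0.0, 0.001, -1.0]]
force: [0.6, -0.0, 0.5]
opening: -0.0
```

Run:
```python
from h import *
plan((439.2,38,213,83.3))
```

```text
now [422.7 -95.8 213.7] yaw 83.23 F [ 0.6 -0.   0.5] op -0.0 t 31.88
  off [134.8   0.6   0.6] dr [ 0.0011  0.0004 -0.0012] rows>= 4
```

send_rows(offset=[[5,0.2,0.6],[11,0.2,0.6],[17,0.5,0.6],[23,0.6,0.6],[29,0.6,0.6]], dr=[[0,0,-0.001],[0,0,-0.001],[0,0,-0.001],[0,0,-0.001],[0,0,-0.001]])

```text
time_s: 32.3
tool_pos: [426.8, -66.5, 212.6]
ee_rot: [[0.116, 0.993, 0.0], [0.993, -0.116, -0.0], [-0.0, 0.0, -1.0]]
force: [0.5, 0.0, 0.8]
opening: 0.5
```

send_rows(offset=[[5,0,0],[11,0,0],[17,0,0],[23,0,0],[29,0,0]], dr=[[0,0,0],[0,0,0],[0,0,0],[0,0,0],[0,0,0]])

```text
time_s: 32.72
tool_pos: [430.1, -37.8, 212.5]
ee_rot: [[0.117, 0.993, -0.0], [0.993, -0.117, 0.0], [0.0, -0.0, -1.0]]
force: [0.4, -1.3, 1.9]
opening: 0.0
```

send_rows(offset=[[5,0,0],[11,0,0],[17,0,0],[23,0,0],[29,0,0]], dr=[[0,0,0],[0,0,0],[0,0,0],[0,0,0],[0,0,0]])

```text
time_s: 33.13
tool_pos: [433.4, -9.0, 212.5]
ee_rot: [[0.117, 0.993, -0.0], [0.993, -0.117, 0.0], [0.0, -0.0, -1.0]]
force: [-0.1, -0.6, -0.5]
opening: 0.3
```

send_rows(offset=[[5,0,0],[11,0,0],[17,0,0],[23,0,0],[27,0,0]], dr=[[0,0,0],[0,0,0],[0,0,0],[0,0,0],[0,0,0]])

```text
time_s: 33.55
tool_pos: [436.6, 18.0, 212.5]
ee_rot: [[0.116, 0.993, -0.0], [0.993, -0.116, 0.0], [0.0, -0.0, -1.0]]
force: [0.0, 0.8, -0.8]
opening: 0.1
```

send_rows(offset=[[5,0,0],[11,0,0],[16,0,0],[20,0,0],[20,0,0]], dr=[[0,0,0],[0,0,0],[0,0,0],[0,0,0],[0,0,0]])

```text
time_s: 33.97
tool_pos: [438.9, 37.8, 212.5]
ee_rot: [[0.116, 0.993, -0.0], [0.993, -0.116, 0.0], [0.0, -0.0, -1.0]]
force: [-0.0, -0.3, -0.5]
opening: -0.3
```

send_rows(offset=[[0,0,-30],[0,0,-65],[0,0,-100],[0,0,-120],[0,0,-120]], dr=[[0,0,0],[0,0,0],[0,0,0],[0,0,0],[0,0,0]], claw=0)

```text
time_s: 34.38
tool_pos: [440.0, 36.9, 336.3]
ee_rot: [[0.117, 0.993, 0.009], [0.993, -0.117, -0.002], [-0.001, 0.009, -1.0]]
force: [1.0, -0.5, -0.3]
opening: 60.5
```

send_rows(offset=[[0,0,0],[0,0,0],[0,0,0],[0,0,0],[0,0,0]], dr=[[0,0,0],[0,0,0],[0,0,0],[0,0,0],[0,0,0]])

```text
time_s: 34.8
tool_pos: [438.7, 37.0, 331.4]
ee_rot: [[0.117, 0.993, -0.003], [0.993, -0.117, 0.0], [0.0, -0.003, -1.0]]
force: [-0.6, 0.4, -0.5]
opening: 85.7
```

Run:
```python
from h import *
covers(); plan((443.8,77.5,235,83.2))
```

```text
shelf z 35.5 c [443.1  74.7] size [108.1  65. ] ang 83.25 disp x,y -0.3 34.1 slope [ 0.    -0.003]
stack z 36.4 c [430.7 -19. ] size [104.3  63.2] ang 83.12 disp x,y -1.7 -60.4 slope [-0.    -0.002]
now [438.7  37.  331.6] yaw 83.29 F [ 0.2  0.2 -0.7] op 85.4 t 34.85
  off [40.8  0.5 96.6] dr [-0.0023 -0.0001  0.0015] rows>= 3
```

send_rows(offset=[[20,0.5,30],[41.5,0.5,65],[41.5,0.5,90],[41.5,0.5,96],[41.5,0.5,96]], dr=[[0,0,0.001],[0,0,0.001],[0,0,0.001],[0,0,0.001],[0,0,0.001]])

```text
time_s: 35.27
tool_pos: [443.7, 78.3, 234.7]
ee_rot: [[0.117, 0.993, -0.005], [0.993, -0.117, 0.0], [-0.0, -0.005, -1.0]]
force: [0.2, -0.5, -0.2]
opening: 85.5
```

send_rows(offset=[[0,0,12],[0,0,25],[0,0,37],[0,0,48],[0,0,48]], dr=[[0,0,0],[0,0,0],[0,0,0],[0,0,0],[0,0,0]])

```text
time_s: 35.68
tool_pos: [444.6, 77.6, 188.4]
ee_rot: [[0.119, 0.993, -0.0], [0.993, -0.119, -0.0], [-0.0, -0.0, -1.0]]
force: [-0.1, 0.3, -0.3]
opening: 85.5
```

send_rows(offset=[[0,0,0],[0,0,0]], dr=[[0,0,0],[0,0,0]])

```text
time_s: 35.85
tool_pos: [444.8, 77.9, 189.6]
ee_rot: [[0.118, 0.993, 0.002], [0.993, -0.118, -0.0], [0.0, 0.002, -1.0]]
force: [0.7, 0.4, 0.2]
opening: 85.4
```

Run:
```python
from h import *
plan((443.9,78.3,188,83.2))
```

```text
now [444.8  77.9 189.6] yaw 83.21 F [0.7 0.4 0.2] op 85.4 t 35.85
  off [ 0.3 -0.9  1.6] dr [ 0.002  -0.0001  0.0002] rows>= 1
```

send_rows(offset=[[0,0,1],[0,0,1],[0,0,1],[0,0,1],[0,0,1]], dr=[[0,0,0],[0,0,0],[0,0,0],[0,0,0],[0,0,0]], claw=1)

```text
time_s: 36.27
tool_pos: [444.5, 78.1, 188.7]
ee_rot: [[0.118, 0.993, 0.002], [0.993, -0.118, -0.0], [-0.0, 0.002, -1.0]]
force: [-0.3, -0.8, 7.8]
opening: 62.6
```

send_rows(offset=[[0,0,0],[0,0,0],[0,0,0],[0,0,-5],[0,0,-10]], dr=[[0,0,0],[0,0,0],[0,0,0],[0,0,0],[0,0,0]])

```text
time_s: 36.68
tool_pos: [444.2, 78.3, 198.0]
ee_rot: [[0.118, 0.993, -0.0], [0.993, -0.118, 0.0], [-0.0, -0.0, -1.0]]
force: [-0.6, -0.5, -0.4]
opening: 62.1
```

send_rows(offset=[[0,0,-15],[0,0,-40],[0,0,-75],[0,0,-110],[0,0,-145]], dr=[[0,0,0],[0,0,0],[0,0,0],[0,0,0],[0,0,0]])

```text
time_s: 37.1
tool_pos: [443.5, 78.3, 344.2]
ee_rot: [[0.118, 0.993, -0.001], [0.993, -0.118, 0.0], [-0.0, -0.001, -1.0]]
force: [1.0, -0.0, -1.4]
opening: 62.6
```

Run:
```python
from h import *
plan((524,-168,345,96))
```

```text
now [443.5  78.3 344.2] yaw 83.24 F [ 1.  -0.  -1.4] op 62.6 t 37.1
  off [-117.6   54.5   -0.5] dr [-0.0006 -0.     -0.1113] rows>= 4
  off [-122.9   41.1   -0.4] dr [-0.0006 -0.     -0.1113] rows>= 4
```

send_rows(offset=[[-30,14,0],[-60,28,0],[-95,43,0],[-118,54,0],[-118,54,0]], dr=[[0,0,-0.11],[0,0,-0.11],[0,0,-0.11],[0,0,-0.11],[0,0,-0.11]])

```text
time_s: 37.52
tool_pos: [486.1, -49.4, 343.5]
ee_rot: [[0.012, 1.0, 0.005], [1.0, -0.012, -0.003], [-0.003, 0.005, -1.0]]
force: [0.8, 0.5, -1.3]
opening: 62.1
```

send_rows(offset=[[-30,10,0],[-65,22,0],[-100,34,0],[-123,41,0],[-123,41,0]], dr=[[0,0,-0.11],[0,0,-0.11],[0,0,-0.11],[0,0,-0.11],[0,0,-0.11]])

```text
time_s: 37.93
tool_pos: [525.6, -172.8, 343.1]
ee_rot: [[-0.098, 0.995, 0.004], [0.995, 0.098, -0.004], [-0.004, 0.004, -1.0]]
force: [1.7, -0.5, -0.6]
opening: 62.5
```

send_rows(offset=[[0,0,0],[0,0,0],[0,0,0],[0,0,0],[0,0,0]], dr=[[0,0,0],[0,0,0],[0,0,0],[0,0,0],[0,0,0]])

```text
time_s: 38.35
tool_pos: [523.7, -167.4, 342.6]
ee_rot: [[-0.103, 0.995, -0.001], [0.995, 0.103, 0.0], [0.0, -0.0, -1.0]]
force: [0.1, -0.5, -0.5]
opening: 62.5
```

Run:
```python
from h import *
plan()
m,c,im,W=housing((634,-98),'w8'); held(W,im)
```

```text
now [ 523.7 -167.4  342.6] yaw 95.93 F [ 0.1 -0.5 -0.5] op 62.5 t 38.35
rim px 2698 uv [340  58] [423 171] rect [629.  -94.1] [ 69.5 101.2] yaw 96.77 | pct c [628.7 -93.6] ext [68.1 99.7] z 33.7
held: front edge x 52.0 y edges near/far [array([-32.4,  29.9]), array([-32.7,  29.8])] top z0 153.9 slope [0.001 0.002] 22495
```

Run:
```python
from h import *
plan((630.1,-95.7,300,96.7),(630.1,-95.7,240,96.7))
```

```text
now [ 523.8 -167.6  342.6] yaw 95.92 F [ 0.2 -0.7 -1.3] op 62.3 t 38.4
  off [ 60.5 113.2  42.6] dr [-0.0003 -0.0002 -0.0136] rows>= 4
  off [ 0.  0. 60.] dr [0. 0. 0.] rows>= 2
```

send_rows(offset=[[15,28,10],[32,58,22],[48,88,34],[57,107,42],[60.5,113,42]], dr=[[0,0,-0.0136],[0,0,-0.0136],[0,0,-0.0136],[0,0,-0.0136],[0,0,-0.0136]])

```text
time_s: 38.82
tool_pos: [632.0, -94.4, 298.7]
ee_rot: [[-0.118, 0.993, -0.001], [0.993, 0.118, 0.001], [0.001, -0.0, -1.0]]
force: [0.3, -0.5, -0.1]
opening: 62.5
```

send_rows(offset=[[0,0,15],[0,0,30],[0,0,45],[0,0,59],[0,0,59]], dr=[[0,0,0],[0,0,0],[0,0,0],[0,0,0],[0,0,0]])

```text
time_s: 39.23
tool_pos: [628.6, -96.6, 239.0]
ee_rot: [[-0.115, 0.993, -0.006], [0.993, 0.115, 0.002], [0.002, -0.006, -1.0]]
force: [-1.3, 1.0, -0.5]
opening: 62.4
```

send_rows(offset=[[0,0,0],[0,0,0],[0,0,0],[0,0,0],[0,0,0]], dr=[[0,0,0],[0,0,0],[0,0,0],[0,0,0],[0,0,0]])

```text
time_s: 39.65
tool_pos: [630.5, -97.0, 242.5]
ee_rot: [[-0.115, 0.993, 0.002], [0.993, 0.115, -0.001], [-0.001, 0.001, -1.0]]
force: [0.0, 0.1, -0.4]
opening: 62.6
```

Run:
```python
from h import *
align('w9'); plan((630.1,-95.7,212,96.7))
```

```text
now [630.5 -97.  242.5] yaw 96.62 F [ 0.   0.1 -0.4] op 62.6 t 39.65
held: front edge x 51.7 y edges near/far [array([-32.4,  30.2]), array([-32.5,  30.1])] top z0 153.7 slope [0.001 0.002] 22496
rim n 1095 y lo/hi -35.5 31.3 mid -2.1 front edge x 55.1
front x left/right [np.float64(55.0751261023082), np.float64(55.02441746031293)]
now [630.4 -97.  242.3] yaw 96.62 F [ 0.7  0.3 -1. ] op 62.0 t 39.7
  off [ 1.4 -0.2 30.3] dr [ 0.0012  0.0006 -0.0013] rows>= 1
```

send_rows(offset=[[2,-0.6,5],[2,-0.6,10],[2,-0.6,15],[2,-0.6,20],[2,-0.6,20]], dr=[[0,0,0],[0,0,0],[0,0,0],[0,0,0],[0,0,0]])

```text
time_s: 40.12
tool_pos: [628.9, -94.8, 219.9]
ee_rot: [[-0.115, 0.993, -0.003], [0.993, 0.115, 0.001], [0.001, -0.003, -1.0]]
force: [-1.0, 0.1, -1.1]
opening: 62.4
```

send_rows(offset=[[0,0,2],[0,0,4],[0,0,7],[0,0,10],[0,0,11.5]], dr=[[0,0,0],[0,0,0],[0,0,0],[0,0,0],[0,0,0]])

```text
time_s: 40.53
tool_pos: [629.3, -94.9, 209.7]
ee_rot: [[-0.115, 0.993, -0.0], [0.993, 0.115, 0.0], [0.0, -0.0, -1.0]]
force: [0.6, 1.5, 1.8]
opening: 62.5
```

Run:
```python
from h import *
plan()
c,im,d,W=shot('wrist'); held(W,im)
```

```text
now [629.3 -94.9 209.7] yaw 96.62 F [0.6 1.5 1.8] op 62.5 t 40.53
held: front edge x 51.7 y edges near/far [array([-32.6,  30.1]), array([-32.4,  30.2])] top z0 153.8 slope [0.006 0.002] 22632
```

send_rows(offset=[[0,0,0],[0,0,0],[0,0,0],[0,0,0],[0,0,0]], dr=[[0,0,0],[0,0,0],[0,0,0],[0,0,0],[0,0,0]], claw=0)

```text
time_s: 41.0
tool_pos: [629.5, -95.1, 210.2]
ee_rot: [[-0.115, 0.993, 0.0], [0.993, 0.115, -0.0], [-0.0, 0.0, -1.0]]
force: [0.7, 0.7, -0.1]
opening: 85.6
```

send_rows(offset=[[0,0,0],[0,0,-10],[0,0,-25],[0,0,-42],[0,0,-42]], dr=[[0,0,0],[0,0,0],[0,0,0],[0,0,0],[0,0,0]])

```text
time_s: 41.42
tool_pos: [630.7, -95.4, 255.8]
ee_rot: [[-0.115, 0.993, 0.007], [0.993, 0.115, -0.002], [-0.003, 0.006, -1.0]]
force: [0.5, -1.1, 0.3]
opening: 85.2
```

send_rows(offset=[[0,0,0],[0,0,0],[0,0,0],[0,0,0],[0,0,0]], dr=[[0,0,0],[0,0,0],[0,0,0],[0,0,0],[0,0,0]], claw=1)

```text
time_s: 41.83
tool_pos: [629.1, -95.0, 251.1]
ee_rot: [[-0.115, 0.993, -0.002], [0.993, 0.115, 0.001], [0.001, -0.002, -1.0]]
force: [0.5, 1.2, -0.0]
opening: 25.5
```

send_rows(offset=[[0,0,0],[0,0,0],[0,0,0],[0,0,0],[0,0,0]], dr=[[0,0,0],[0,0,0],[0,0,0],[0,0,0],[0,0,0]])

```text
time_s: 42.25
tool_pos: [629.4, -95.0, 252.0]
ee_rot: [[-0.115, 0.993, -0.0], [0.993, 0.115, -0.0], [0.0, -0.0, -1.0]]
force: [0.2, -0.4, -0.3]
opening: -0.1
```

Run:
```python
from h import *
plan(); placed((629,-94))
```

```text
now [629.4 -95.  252. ] yaw 96.62 F [ 0.2 -0.4 -0.3] op -0.1 t 42.25
placed 10728 [625.3 -85.8] [67.4 85.3] 6.8 topz [54.7 55.8 56.8] slope [ 0.002 -0.006]
```

send_rows(offset=[[0,0,6],[0,0,12],[0,0,18],[0,0,20],[0,0,20]], dr=[[0,0,0],[0,0,0],[0,0,0],[0,0,0],[0,0,0]])

```text
time_s: 42.72
tool_pos: [629.0, -94.9, 230.7]
ee_rot: [[-0.115, 0.993, -0.002], [0.993, 0.115, 0.001], [0.001, -0.002, -1.0]]
force: [-0.0, 0.2, -0.4]
opening: -0.1
```

send_rows(offset=[[0,0,1],[0,0,2],[0,0,3.5],[0,0,5],[0,0,6.5]], dr=[[0,0,0],[0,0,0],[0,0,0],[0,0,0],[0,0,0]])

```text
time_s: 43.13
tool_pos: [630.0, -95.2, 226.7]
ee_rot: [[-0.115, 0.993, 0.002], [0.993, 0.115, -0.001], [-0.001, 0.002, -1.0]]
force: [-1.0, -0.1, 6.3]
opening: -0.0
```

send_rows(offset=[[0,0,1.5],[0,0,3],[0,0,4.5],[0,0,6],[0,0,7]], dr=[[0,0,0],[0,0,0],[0,0,0],[0,0,0],[0,0,0]])

```text
time_s: 43.55
tool_pos: [629.4, -95.0, 218.3]
ee_rot: [[-0.116, 0.993, -0.0], [0.993, 0.116, -0.0], [-0.0, -0.0, -1.0]]
force: [0.4, 0.1, 1.4]
opening: -0.0
```

send_rows(offset=[[0,0,1],[0,0,2],[0,0,3],[0,0,4.5],[0,0,4.5]], dr=[[0,0,0],[0,0,0],[0,0,0],[0,0,0],[0,0,0]])

```text
time_s: 43.97
tool_pos: [629.2, -95.0, 215.5]
ee_rot: [[-0.116, 0.993, -0.001], [0.993, 0.116, -0.0], [0.0, -0.001, -1.0]]
force: [-3.2, 0.8, 11.4]
opening: 0.2
```

Run:
```python
from h import *
plan(); placed((629,-94))
```

```text
now [629.2 -95.  215.5] yaw 96.64 F [-3.2  0.8 11.4] op 0.2 t 43.97
placed 12168 [628.2 -91.4] [ 63.5 100.7] 6.4 topz [41. 42. 43.] slope [ 0.001 -0.005]
```

send_rows(offset=[[0,0,-10],[0,0,-30],[0,0,-60],[0,0,-85],[0,0,-85]], dr=[[0,0,0],[0,0,0],[0,0,0],[0,0,0],[0,0,0]])

```text
time_s: 44.43
tool_pos: [631.2, -95.5, 304.5]
ee_rot: [[-0.115, 0.993, 0.01], [0.993, 0.115, -0.003], [-0.004, 0.009, -1.0]]
force: [1.0, -1.1, 0.7]
opening: -0.5
```

Run:
```python
from h import *
plan((422.7,-101.3,270,83.3)); placed((629,-94))
```

```text
now [631.2 -95.5 304.5] yaw 96.63 F [ 1.  -1.1  0.7] op -0.5 t 44.43
  off [   9.2 -104.    16.2] dr [0.0049 0.0016 0.1163] rows>= 3
  off [  -2.9 -104.3   16.7] dr [0.0049 0.0016 0.1163] rows>= 3
placed 7715 [627.9 -92.1] [ 62.9 100.1] 6.5 topz [40.9 42.  43.1] slope [-0.     0.001]
```

send_rows(offset=[[4,-40,14],[9,-80,14],[9,-103,14],[9,-103,14],[9,-103,14]], dr=[[0,0,0.116],[0,0,0.116],[0,0,0.116],[0,0,0.116],[0,0,0.116]])

```text
time_s: 44.9
tool_pos: [524.7, -97.9, 284.2]
ee_rot: [[0.002, 1.0, -0.003], [1.0, -0.002, 0.001], [0.001, -0.003, -1.0]]
force: [0.4, 0.2, 1.0]
opening: -0.0
```

send_rows(offset=[[-1,-35,17],[-2,-70,17],[-3,-95,17],[-3,-104,17],[-3,-104,17]], dr=[[0,0,0.116],[0,0,0.116],[0,0,0.116],[0,0,0.116],[0,0,0.116]])

```text
time_s: 45.32
tool_pos: [421.3, -100.9, 267.7]
ee_rot: [[0.117, 0.993, -0.002], [0.993, -0.117, 0.001], [0.001, -0.002, -1.0]]
force: [0.6, 0.0, 0.8]
opening: 0.1
```

send_rows(offset=[[0,0,0],[0,0,0],[0,0,0],[0,0,0],[0,0,0]], dr=[[0,0,0],[0,0,0],[0,0,0],[0,0,0],[0,0,0]])

```text
time_s: 45.73
tool_pos: [422.9, -101.0, 268.0]
ee_rot: [[0.116, 0.993, 0.001], [0.993, -0.116, -0.001], [-0.0, 0.001, -1.0]]
force: [-0.8, 0.5, -0.2]
opening: -0.2
```

Run:
```python
from h import *
plan((422.7,-101.3,205,83.3))
```

```text
now [ 422.9 -101.   268. ] yaw 83.36 F [-0.8  0.5 -0.2] op -0.2 t 45.73
  off [-0.3 -0.3 63. ] dr [0.0012 0.0004 0.0011] rows>= 2
```

send_rows(offset=[[0,0,15],[0,0,32],[0,0,48],[0,0,63],[0,0,63]], dr=[[0,0,0],[0,0,0],[0,0,0],[0,0,0],[0,0,0]])

```text
time_s: 46.15
tool_pos: [422.0, -100.8, 203.1]
ee_rot: [[0.116, 0.993, -0.003], [0.993, -0.116, 0.002], [0.001, -0.003, -1.0]]
force: [-0.5, 0.2, -0.3]
opening: -0.1
```

send_rows(offset=[[0,0,0],[0,0,0],[0,0,0],[2,0,0],[4,0,0]], dr=[[0,0,0],[0,0,0],[0,0,0],[0,0,0],[0,0,0]])

```text
time_s: 46.57
tool_pos: [422.7, -96.9, 205.7]
ee_rot: [[0.116, 0.993, 0.001], [0.993, -0.116, -0.001], [-0.001, 0.002, -1.0]]
force: [0.7, -1.3, 0.2]
opening: -0.0
```

Run:
```python
from h import *
plan((438.9,38,205,83.3))
```

```text
now [422.7 -96.9 205.7] yaw 83.32 F [ 0.7 -1.3  0.2] op -0.0 t 46.57
  off [135.9   0.4   0.6] dr [0.0015 0.0006 0.0003] rows>= 4
```

send_rows(offset=[[5,0.2,0.4],[11,0.2,0.4],[17,0.4,0.4],[23,0.4,0.4],[29,0.4,0.4]], dr=[[0,0,0],[0,0,0],[0,0,0],[0,0,0],[0,0,0]])

```text
time_s: 46.98
tool_pos: [426.4, -67.5, 204.7]
ee_rot: [[0.116, 0.993, 0.0], [0.993, -0.116, -0.0], [-0.0, 0.0, -1.0]]
force: [-1.0, -1.0, 1.3]
opening: -0.2
```

send_rows(offset=[[5,0,0],[11,0,0],[17,0,0],[23,0,0],[29,0,0]], dr=[[0,0,0],[0,0,0],[0,0,0],[0,0,0],[0,0,0]])

```text
time_s: 47.4
tool_pos: [429.7, -38.8, 204.6]
ee_rot: [[0.116, 0.993, -0.0], [0.993, -0.116, -0.0], [-0.0, -0.0, -1.0]]
force: [-0.1, -1.6, 0.3]
opening: 0.0
```

send_rows(offset=[[5,0,0],[11,0,0],[17,0,0],[23,0,0],[29,0,0]], dr=[[0,0,0],[0,0,0],[0,0,0],[0,0,0],[0,0,0]])

```text
time_s: 47.82
tool_pos: [433.0, -10.0, 204.6]
ee_rot: [[0.116, 0.993, -0.0], [0.993, -0.116, 0.0], [0.0, -0.0, -1.0]]
force: [1.0, -0.6, -1.1]
opening: -0.0
```

send_rows(offset=[[5,0,0],[11,0,0],[17,0,0],[23,0,0],[27,0,0]], dr=[[0,0,0],[0,0,0],[0,0,0],[0,0,0],[0,0,0]])

```text
time_s: 48.23
tool_pos: [436.2, 17.0, 204.6]
ee_rot: [[0.116, 0.993, -0.0], [0.993, -0.116, 0.0], [0.0, -0.0, -1.0]]
force: [-0.0, 0.4, 0.8]
opening: 0.0
```

send_rows(offset=[[5,0,0],[11,0,0],[16,0,0],[21,0,0],[21,0,0]], dr=[[0,0,0],[0,0,0],[0,0,0],[0,0,0],[0,0,0]])

```text
time_s: 48.65
tool_pos: [438.6, 37.9, 204.6]
ee_rot: [[0.115, 0.993, -0.0], [0.993, -0.115, 0.0], [0.0, -0.0, -1.0]]
force: [-0.5, 0.5, -0.9]
opening: -0.2
```

send_rows(offset=[[-3,0,0],[-3,0,-40],[-3,0,-80],[-3,0,-125],[-3,0,-125]], dr=[[0,0,0],[0,0,0],[0,0,0],[0,0,0],[0,0,0]])

```text
time_s: 49.07
tool_pos: [439.9, 33.6, 334.9]
ee_rot: [[0.116, 0.993, 0.011], [0.993, -0.116, -0.002], [-0.001, 0.012, -1.0]]
force: [0.3, 0.2, 0.3]
opening: 0.0
```

send_rows(offset=[[0,0,0],[0,0,0],[0,0,0],[0,0,0],[0,0,0]], dr=[[0,0,0],[0,0,0],[0,0,0],[0,0,0],[0,0,0]], claw=0)

```text
time_s: 49.48
tool_pos: [437.9, 34.1, 328.3]
ee_rot: [[0.116, 0.993, -0.003], [0.993, -0.116, 0.001], [0.0, -0.003, -1.0]]
force: [-1.1, -0.5, 1.2]
opening: 60.3
```

Run:
```python
from h import *
c,im,d,W=covers(); plan((445,95,235,83.2)); cv2.imwrite('pics/w10.png',im[:,:,::-1])
```

```text
shelf z 35.4 c [445.2  99.7] size [98.5 63.7] ang 83.15 disp x,y -1.2 59.2 slope [-0.002 -0.   ]
stack z 28.4 c [430.5 -21.2] size [99.9 62.9] ang 83.29 disp x,y -1.6 -62.6 slope [-0. -0.]
now [438.   34.1 328.5] yaw 83.32 F [-0.3 -0.1 -0.7] op 67.7 t 49.53
  off [61.3  0.2 93.5] dr [-0.0029 -0.0002  0.0021] rows>= 3
```

View pics/w10.png

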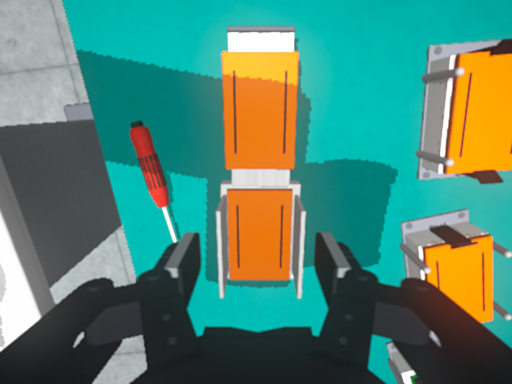

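Cover 4 is on the shelf (222–298, 52–170), the spare is in the bay, and the two housings at right have covers with black clips over them.

send_rows(offset=[[30,1,30],[66,1.3,65],[66,1.3,90],[66,1.3,94],[66,1.3,94]], dr=[[0,0,0.002],[0,0,0.002],[0,0,0.002],[0,0,0.002],[0,0,0.002]])

```text
time_s: 49.95
tool_pos: [446.4, 99.8, 233.6]
ee_rot: [[0.117, 0.993, -0.006], [0.993, -0.117, -0.0], [-0.001, -0.006, -1.0]]
force: [0.0, 0.1, 0.8]
opening: 85.4
```

send_rows(offset=[[0,0,12],[0,0,25],[0,0,37],[0,0,47],[0,0,47]], dr=[[0,0,0],[0,0,0],[0,0,0],[0,0,0],[0,0,0]])

```text
time_s: 50.37
tool_pos: [447.4, 98.7, 188.5]
ee_rot: [[0.119, 0.993, -0.0], [0.993, -0.119, -0.0], [-0.0, -0.0, -1.0]]
force: [0.5, -0.0, 0.1]
opening: 85.7
```

send_rows(offset=[[0,0,0],[0,0,0]], dr=[[0,0,0],[0,0,0]])

```text
time_s: 50.53
tool_pos: [447.6, 99.2, 189.5]
ee_rot: [[0.119, 0.993, 0.001], [0.993, -0.119, -0.0], [0.0, 0.001, -1.0]]
force: [-0.1, -0.3, -0.2]
opening: 85.4
```

Run:
```python
from h import *
plan((446.2,99.6,188,83.2))
```

```text
now [447.6  99.2 189.5] yaw 83.18 F [-0.1 -0.3 -0.2] op 85.4 t 50.53
  off [ 0.3 -1.4  1.5] dr [ 0.0014 -0.0001 -0.0003] rows>= 1
```

send_rows(offset=[[0,-1,1],[0,-1,1],[0,-1,1],[0,-1,1],[0,-1,1]], dr=[[0,0,0],[0,0,0],[0,0,0],[0,0,0],[0,0,0]], claw=1)

```text
time_s: 50.95
tool_pos: [446.2, 99.6, 188.7]
ee_rot: [[0.118, 0.993, 0.001], [0.993, -0.118, -0.0], [-0.0, 0.001, -1.0]]
force: [-0.9, -0.7, 7.0]
opening: 62.5
```

send_rows(offset=[[0,0,0],[0,0,0],[0,0,0],[0,0,-5],[0,0,-10]], dr=[[0,0,0],[0,0,0],[0,0,0],[0,0,0],[0,0,0]])

```text
time_s: 51.37
tool_pos: [446.1, 99.7, 198.0]
ee_rot: [[0.118, 0.993, -0.0], [0.993, -0.118, 0.0], [-0.0, -0.0, -1.0]]
force: [-0.1, -0.1, -0.6]
opening: 62.0
```

send_rows(offset=[[0,0,-15],[0,0,-40],[0,0,-75],[0,0,-110],[0,0,-145]], dr=[[0,0,0],[0,0,0],[0,0,0],[0,0,0],[0,0,0]])

```text
time_s: 51.78
tool_pos: [445.5, 99.7, 344.3]
ee_rot: [[0.118, 0.993, -0.001], [0.993, -0.118, 0.0], [-0.0, -0.001, -1.0]]
force: [1.1, -0.2, -1.4]
opening: 62.3
```

Run:
```python
from h import *
plan((525,-330,345,103.5))
c,im,d,W=shot('top'); Z=W[...,2]
for q in((629,262),(640,75),(629,-94),(625,-250)):
    m=(Z>25)&(Z<60)&(np.linalg.norm(W[...,:2]-np.array(q),axis=-1)<90); print(q,m.sum(),np.median(W[m],axis=0).round(0))
```

```text
now [445.5  99.7 344.3] yaw 83.22 F [ 1.1 -0.2 -1.4] op 62.3 t 51.78
  off [-139.1   43.2   -0.3] dr [-0.0004 -0.     -0.118 ] rows>= 4
  off [-143.2   26.5   -0.3] dr [-0.0004 -0.     -0.118 ] rows>= 4
  off [-145.3    9.5   -0.2] dr [-0.0004 -0.     -0.118 ] rows>= 4
(629, 262) 847 [630. 263.  42.]
(640, 75) 839 [642.  77.  43.]
(629, -94) 825 [630. -92.  43.]
(625, -250) 379 [ 627. -256.   34.]
```

send_rows(offset=[[-30,9,0],[-65,20,0],[-100,31,0],[-130,40,0],[-139,43,0]], dr=[[0,0,-0.118],[0,0,-0.118],[0,0,-0.118],[0,0,-0.118],[0,0,-0.118]])

```text
time_s: 52.25
tool_pos: [473.6, -47.0, 343.1]
ee_rot: [[0.003, 1.0, 0.003], [1.0, -0.003, -0.002], [-0.002, 0.003, -1.0]]
force: [0.7, -0.3, 0.3]
opening: 62.3
```

send_rows(offset=[[-36,7,0],[-72,14,0],[-108,20,0],[-143,26,0],[-143,26,0]], dr=[[0,0,-0.118],[0,0,-0.118],[0,0,-0.118],[0,0,-0.118],[0,0,-0.118]])

```text
time_s: 52.67
tool_pos: [500.2, -192.1, 343.1]
ee_rot: [[-0.113, 0.994, 0.005], [0.994, 0.113, -0.005], [-0.006, 0.005, -1.0]]
force: [1.0, 0.0, -1.1]
opening: 62.2
```

send_rows(offset=[[-36,3,0],[-72,5,0],[-108,7,0],[-135,9,0],[-145,9.5,0]], dr=[[0,0,-0.118],[0,0,-0.118],[0,0,-0.118],[0,0,-0.118],[0,0,-0.118]])

```text
time_s: 53.08
tool_pos: [525.5, -332.6, 342.6]
ee_rot: [[-0.231, 0.973, 0.002], [0.973, 0.231, -0.003], [-0.003, 0.001, -1.0]]
force: [0.3, 0.8, -0.6]
opening: 62.2
```

send_rows(offset=[[0,0,0],[0,0,0],[0,0,0],[0,0,0],[0,0,0]], dr=[[0,0,0],[0,0,0],[0,0,0],[0,0,0],[0,0,0]])

```text
time_s: 53.5
tool_pos: [524.8, -327.6, 342.7]
ee_rot: [[-0.235, 0.972, -0.001], [0.972, 0.235, 0.001], [0.001, -0.001, -1.0]]
force: [-1.0, -0.0, -0.7]
opening: 62.7
```

Run:
```python
from h import *
plan()
m,c,im,W=housing((625,-250),'w11'); held(W,im)
```

```text
now [ 524.8 -327.6  342.7] yaw 103.6 F [-1.  -0.  -0.7] op 62.7 t 53.5
rim px 2604 uv [337  71] [421 181] rect [ 620.6 -250.9] [ 69.5 100.7] yaw 103.06 | pct c [ 620.3 -250.9] ext [68.  99.6] z 33.7
held: front edge x 51.0 y edges near/far [array([-32.2,  30.3]), array([-32.4,  29.9])] top z0 153.9 slope [0.001 0.001] 22098
```

Run:
```python
from h import *
plan((621.3,-250.7,300,103.1),(621.3,-250.7,240,103.1))
```

```text
now [ 524.9 -327.9  342.7] yaw 103.58 F [ 0.1  0.2 -0.3] op 62.0 t 53.55
  off [ 52.4 111.8  42.7] dr [-0.0003 -0.0007  0.0085] rows>= 4
  off [ 0.  0. 60.] dr [0. 0. 0.] rows>= 2
```

send_rows(offset=[[13,28,10],[27,58,22],[41,88,34],[50,106,42],[52.5,112,42]], dr=[[0,0,0.0085],[0,0,0.0085],[0,0,0.0085],[0,0,0.0085],[0,0,0.0085]])

```text
time_s: 53.97
tool_pos: [623.1, -248.5, 298.6]
ee_rot: [[-0.229, 0.973, -0.002], [0.973, 0.229, 0.003], [0.003, -0.001, -1.0]]
force: [-1.0, 0.4, -0.5]
opening: 62.3
```

send_rows(offset=[[0,0,15],[0,0,30],[0,0,45],[0,0,59],[0,0,59]], dr=[[0,0,0],[0,0,0],[0,0,0],[0,0,0],[0,0,0]])

```text
time_s: 54.38
tool_pos: [620.2, -251.7, 238.9]
ee_rot: [[-0.225, 0.974, -0.005], [0.974, 0.225, 0.003], [0.004, -0.004, -1.0]]
force: [-0.8, 0.4, -2.1]
opening: 62.6
```

send_rows(offset=[[0,0,0],[0,0,0],[0,0,0],[0,0,0],[0,0,0]], dr=[[0,0,0],[0,0,0],[0,0,0],[0,0,0],[0,0,0]])

```text
time_s: 54.8
tool_pos: [621.8, -252.4, 242.6]
ee_rot: [[-0.225, 0.974, 0.001], [0.974, 0.225, -0.001], [-0.001, 0.001, -1.0]]
force: [-0.2, -0.1, -0.9]
opening: 62.3
```

Run:
```python
from h import *
align('w12'); plan((621.3,-250.7,212,103.1))
```

```text
now [ 621.8 -252.4  242.6] yaw 103.01 F [-0.2 -0.1 -0.9] op 62.3 t 54.8
held: front edge x 50.5 y edges near/far [array([-32. ,  30.3]), array([-32.4,  30. ])] top z0 153.6 slope [0.001 0.001] 22144
rim n 939 y lo/hi -35.1 31.6 mid -1.8 front edge x 52.8
front x left/right [np.float64(52.81865188331336), np.float64(53.362506511826886)]
now [ 621.7 -252.3  242.4] yaw 103.01 F [ 0.7 -0.3 -0. ] op 62.6 t 54.85
  off [ 1.7 -0.  30.4] dr [ 0.0009  0.0009 -0.0016] rows>= 1
```

send_rows(offset=[[1.5,-0.6,5],[1.5,-0.6,10],[1.5,-0.6,15],[1.5,-0.6,20],[1.5,-0.6,20]], dr=[[0,0,0],[0,0,0],[0,0,0],[0,0,0],[0,0,0]])

```text
time_s: 55.27
tool_pos: [620.1, -250.5, 219.8]
ee_rot: [[-0.225, 0.974, -0.003], [0.974, 0.225, 0.002], [0.002, -0.002, -1.0]]
force: [0.7, 0.7, -0.5]
opening: 62.2
```

send_rows(offset=[[0,0,2],[0,0,4],[0,0,7],[0,0,10],[0,0,11.5]], dr=[[0,0,0],[0,0,0],[0,0,0],[0,0,0],[0,0,0]])

```text
time_s: 55.68
tool_pos: [620.5, -250.8, 209.7]
ee_rot: [[-0.225, 0.974, -0.0], [0.974, 0.225, 0.0], [0.0, -0.0, -1.0]]
force: [0.9, -0.2, 0.7]
opening: 62.4
```

Run:
```python
from h import *
plan()
c,im,d,W=shot('wrist'); held(W,im)
```

```text
now [ 620.5 -250.8  209.7] yaw 103.01 F [ 0.9 -0.2  0.7] op 62.4 t 55.68
held: front edge x 50.7 y edges near/far [array([-32.4,  30.3]), array([-32.6,  30.1])] top z0 153.7 slope [0.    0.001] 22190
```

send_rows(offset=[[0,0,0.5],[0,0,0.5],[0,0,0.5],[0,0,0.5],[0,0,0.5]], dr=[[0,0,0],[0,0,0],[0,0,0],[0,0,0],[0,0,0]], claw=0)

```text
time_s: 56.15
tool_pos: [620.7, -250.9, 209.8]
ee_rot: [[-0.225, 0.974, 0.0], [0.974, 0.225, -0.0], [-0.0, 0.0, -1.0]]
force: [1.3, 0.2, -0.2]
opening: 85.2
```

send_rows(offset=[[0,0,0],[0,0,-10],[0,0,-25],[0,0,-42],[0,0,-42]], dr=[[0,0,0],[0,0,0],[0,0,0],[0,0,0],[0,0,0]])

```text
time_s: 56.57
tool_pos: [621.9, -251.5, 255.7]
ee_rot: [[-0.225, 0.974, 0.006], [0.974, 0.225, -0.004], [-0.005, 0.005, -1.0]]
force: [-0.0, -0.5, 0.3]
opening: 85.4
```

send_rows(offset=[[0,0,0],[0,0,0],[0,0,0],[0,0,0],[0,0,0]], dr=[[0,0,0],[0,0,0],[0,0,0],[0,0,0],[0,0,0]], claw=1)

```text
time_s: 56.98
tool_pos: [620.4, -250.7, 250.6]
ee_rot: [[-0.225, 0.974, -0.001], [0.974, 0.225, 0.001], [0.001, -0.001, -1.0]]
force: [0.1, -0.6, 0.3]
opening: 25.5
```

send_rows(offset=[[0,0,0],[0,0,0],[0,0,0],[0,0,0],[0,0,0]], dr=[[0,0,0],[0,0,0],[0,0,0],[0,0,0],[0,0,0]])

```text
time_s: 57.4
tool_pos: [620.6, -250.9, 251.6]
ee_rot: [[-0.225, 0.974, -0.0], [0.974, 0.225, -0.0], [-0.0, -0.0, -1.0]]
force: [0.2, -0.4, -0.2]
opening: 0.0
```

Run:
```python
from h import *
plan(); placed((620.5,-251))
```

```text
now [ 620.6 -250.9  251.6] yaw 103.01 F [ 0.2 -0.4 -0.2] op 0.0 t 57.4
placed 10428 [ 616.4 -243.1] [67.4 85. ] 14.3 topz [54.8 55.8 56.9] slope [ 0.001 -0.001]
```

send_rows(offset=[[0,0,6],[0,0,12],[0,0,18],[0,0,20],[0,0,20]], dr=[[0,0,0],[0,0,0],[0,0,0],[0,0,0],[0,0,0]])

```text
time_s: 57.87
tool_pos: [620.2, -250.6, 230.3]
ee_rot: [[-0.225, 0.974, -0.002], [0.974, 0.225, 0.001], [0.002, -0.002, -1.0]]
force: [0.0, -0.0, -0.2]
opening: -0.2
```

send_rows(offset=[[0,0,1],[0,0,2],[0,0,3.5],[0,0,5],[0,0,6.5]], dr=[[0,0,0],[0,0,0],[0,0,0],[0,0,0],[0,0,0]])

```text
time_s: 58.28
tool_pos: [621.2, -251.2, 226.6]
ee_rot: [[-0.225, 0.974, 0.003], [0.974, 0.225, -0.002], [-0.002, 0.002, -1.0]]
force: [-1.1, 0.2, 6.8]
opening: -0.6
```

send_rows(offset=[[0,0,1.5],[0,0,3],[0,0,4.5],[0,0,6],[0,0,7]], dr=[[0,0,0],[0,0,0],[0,0,0],[0,0,0],[0,0,0]])

```text
time_s: 58.7
tool_pos: [620.6, -250.8, 217.9]
ee_rot: [[-0.225, 0.974, 0.0], [0.974, 0.225, -0.0], [-0.0, 0.0, -1.0]]
force: [-0.1, 0.3, -0.0]
opening: -0.2
```

send_rows(offset=[[0,0,1],[0,0,2],[0,0,3],[0,0,4.5],[0,0,4.5]], dr=[[0,0,0],[0,0,0],[0,0,0],[0,0,0],[0,0,0]])

```text
time_s: 59.12
tool_pos: [620.5, -250.8, 215.5]
ee_rot: [[-0.225, 0.974, -0.001], [0.974, 0.225, 0.0], [0.0, -0.001, -1.0]]
force: [-2.9, 1.1, 12.6]
opening: -0.1
```

send_rows(offset=[[0,0,-10],[0,0,-30],[0,0,-60],[0,0,-95],[0,0,-130]], dr=[[0,0,0],[0,0,0],[0,0,0],[0,0,0],[0,0,0]])

```text
time_s: 59.53
tool_pos: [620.2, -250.7, 344.0]
ee_rot: [[-0.225, 0.974, -0.002], [0.974, 0.225, 0.001], [0.002, -0.002, -1.0]]
force: [0.8, 0.3, -0.1]
opening: 0.0
```

send_rows(offset=[[-10,-50,0],[-20,-100,0],[-20,-140,0],[-20,-140,0],[-20,-140,0]], dr=[[0,0,0],[0,0,0],[0,0,0],[0,0,0],[0,0,0]])

```text
time_s: 59.95
tool_pos: [485.1, -302.5, 343.5]
ee_rot: [[-0.221, 0.975, -0.003], [0.975, 0.221, 0.002], [0.003, -0.003, -1.0]]
force: [0.4, -0.4, -0.2]
opening: -0.0
```

Run:
```python
from h import *
plan(); placed((620.5,-251)); 
for q in((629,262),(640,75),(629,-94),(620,-251)): placed(q,'top')
c,im,d,W=shot('scene'); cv2.imwrite('pics/s20.png',cv2.resize(im[130:290,130:370,::-1],(780,520),interpolation=cv2.INTER_CUBIC))
```

```text
now [ 485.1 -302.5  343.5] yaw 102.8 F [ 0.4 -0.4 -0.2] op -0.0 t 59.95
placed 6970 [ 620.4 -250.9] [ 70.6 101.6] 11.5 topz [40.6 41.8 43. ] slope [0.001 0.   ]
placed 652 [653.8 263.5] [99.1 61.1] 82.5 topz [37.8 42.9 47.6] slope [-0.005 -0.005]
placed 664 [644.1  76.4] [99.1 61.5] 87.5 topz [37.9 42.7 47.6] slope [0.001 0.003]
placed 652 [631.5 -91.4] [61.5 97.5] 5.3 topz [38.3 42.6 47.2] slope [-0.009  0.005]
placed 650 [ 622.9 -248.4] [61.7 99.7] 13.0 topz [37.8 42.3 47.4] slope [-0.011  0.01 ]
```

View pics/s20.png

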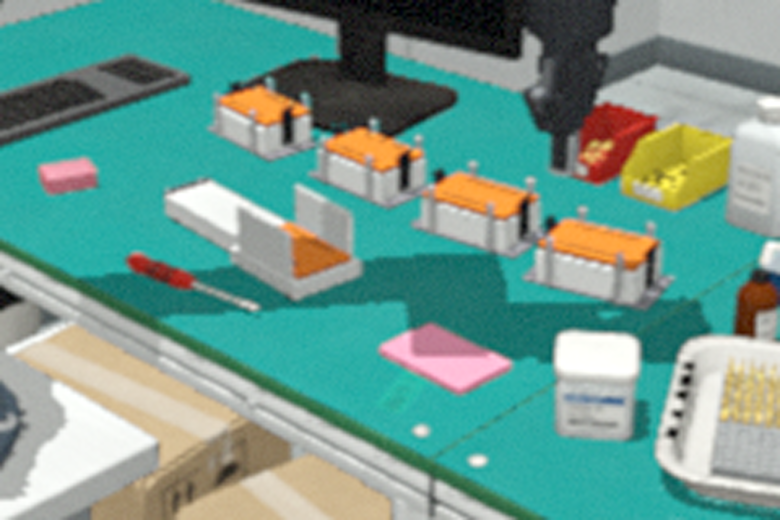

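All four housings carry flat covers; housing at (653,263) was bumped ~25 mm during the last moves but its cover is still snapped on (top ≈42 mm). Handing in.

send_rows(offset=[[0,0,0],[0,0,0],[0,0,0],[0,0,0],[0,0,0]], dr=[[0,0,0],[0,0,0],[0,0,0],[0,0,0],[0,0,0]])

```text
time_s: 60.67
tool_pos: [488.9, -301.7, 343.5]
ee_rot: [[-0.226, 0.974, -0.0], [0.974, 0.226, 0.0], [0.0, -0.0, -1.0]]
force: [0.1, 0.3, -0.6]
opening: 0.0
```

Run:
```python
from h import *
from station import finish_job
for q in((645,262),(640,75),(629,-94),(620,-251)): placed(q,'top')
print(finish_job())
```

```text
placed 660 [653.3 263. ] [98.9 61.7] 82.9 topz [38.  42.9 47.3] slope [-0.002 -0.004]
placed 655 [644.2  76. ] [98.2 61.2] 87.4 topz [38.  42.5 47.6] slope [-0.008  0.004]
placed 650 [631.5 -91.5] [61.9 97.6] 5.3 topz [37.5 42.4 47.4] slope [-0.007 -0.001]
placed 654 [ 622.3 -248.1] [61.1 99.7] 12.2 topz [37.7 42.5 47.7] slope [-0.003 -0.   ]
the job is handed in; nothing more can be done
None
```

I put covers on all four housings: each was slid off the stack alone, lifted from the shelf, set level on the clips and pressed down. The job is handed in at about 61 s on the robot's clock.

**Final checks:**
- From above, the four covers are level within about 0.01 rad, with tops at about 42–43 mm. That is the height of a cover snapped down on the rim.
- The spare cover was still in the bay, within about 2 mm of its start when last measured, before the fourth cover was carried off.
- In the last scene picture the other things on the bench appear unmoved; I did not measure them.

**One oddity:** the leftmost housing (y ≈ 262 mm) was knocked about 25 mm aside during the last placing, while the arm was far from it. Its cover moved with it and still reads snapped down and level. I did not take a close-up of it after that.

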